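# Latch the brass embossing plates into the leaning press rack

### The arm

A 6-joint arm with a two-finger parallel gripper is mounted at the origin on the work surface. World frame = base frame: x ahead of the robot, y to its left, z up, the work surface at z = 0. Lengths are in mm, angles in rad, forces in N, time in s.
With the tool pointing down it reaches from about 400 to 925 mm from the base axis. Payload 12.5 kg.
Tool frame: the origin (TCP) lies midway between the tips of the shut fingers; the grasp point (between the pads) lies 19 mm behind it; z points along the fingers, y is the direction in which the jaws open and shut (so a half turn about z gives the same grasp; the last joint's range is limited). The gripper opens to 95 mm and grips with 3 to 60 N. Pads are 20 mm wide; open, the fingers measure 119 mm over their backs; the gripper's body (75 mm by 180 mm) begins 59 mm behind the grasp point.
Start: joints at [-1.424, 0.491, 1.559, -0, 1.092, -0.106], TCP at [156.345, -605.147, 214.661] pointing down, gripper open.
Joint ranges: [-3.1, 3.1], [-0.84, 2.19], [0.05, 2.79], [-1.13, 4.28], [0.06, 2.93], [-2.69, 2.69]. Speed limits (rad/s): [2.22, 2.22, 2.79, 3.14, 3.14, 3.14].

### API

Orientations are given as [roll, pitch, yaw] about the fixed x, y, z axes, in that order (R = Rz(yaw) Ry(pitch) Rx(roll)).
In Python, from rig import manip, imaging gives the robot as it stands.
- The arm moves only by the tool drive_tool, never from a script. Its argument "series" is a list of rows, each an object of numbers: "wx", "wy", "wz": the turn, a rotation vector about the tool's x, y, z in rad; "x", "y", "z": the shift along the tool's x, y, z in m; "grip": the opening, from -1 (shut) to 1 (fully open). In form: [{"wx": .., "wy": .., "wz": .., "x": .., "y": .., "z": .., "grip": ..}, ...]. A call has exactly 5 rows; each row shifts and turns the commanded pose from where the row before left it, along the tool's axes as they then stand; what a row does not reach is not made up. A row lasts 1/10 s, in which the tool goes at most 50 mm and 8.59 degrees, less where a joint would pass 70% of its speed; a pose out of reach is approached as far as the arm can. A call with a gripper value outside its range is refused whole. The fingers move at their own pace and stop on an object; "force" is the grip in N (left out, the last holds). Time passes only in rows, so rows that do not move let the fingers close, or fill a call up. It gives the time, the measured TCP pose, the force and the opening at its end, in the units of the state.
- manip.sense(): the state, without advancing time (a new reading comes with each control period).
- imaging.snapshot(name): name is "side" or "top"; returns a dict with "color" (420x560x3 uint8, red, green, blue), "depth" (420x560 float32, mm along the optical axis (not along the pixel's ray), 0 where there is no reading), "K" (3x3 intrinsics, pixels), "k1" (the pictures are not rectified: a ray, as slopes to the right and down, at radius r is drawn at 1 + k1 r^2 times it, then the intrinsics apply), "eye" and "rotation" of the camera in the world. Camera axes: x right, y down, z forward; pixel columns grow to the right and rows downward; lengths in mm; the calibration is good to about 2 mm. A picture is of the moment at which its call begins.
- manip.sign_off(): hands the job in, once; it reports no verdict.
The state is a dict: "clock": time; "joint_pos": joint angles; "joint_vel": joint speeds; "joint_torque": joint torques, N m; "tool_pos": TCP position; "eef_rot": TCP orientation; "ft_force": force on the tool from outside, world axes, zero at the start; "ft_torque": the same for the moment, N m; "opening": opening from 0.0 (shut) to 1.0 (fully open).
Only numpy, scipy, OpenCV 4.12 (cv2) and the standard library are available. Lean on these libraries where they do the work, as an engineer would, in place of code of your own. Each camera call takes 0.05 s, during which the arm holds its last target. There are 200 camera calls.

### The job

Load the two brass embossing plates from the wooden stand into the leaning rack: the wider plate into the wider empty slot and the narrower plate into the narrower empty slot. The slot pockets are clamped a little off their marks, so feel for them: for each, push the spring latch at the slot mouth aside with the plate's own edge, slide the plate fully home, let the latch snap back over its shoulder, and let go. Be gentle: never force a latch or slot, and do not push the spool, the jar or the wooden blank about.

Things in the scene. Friction and masses are not known exactly. Their poses are not given: they have to be found in the camera images.
- wide_mid (a point): Wider brass plate; this is its centre, 58 above its underside. Body 66 wide (own y) x 10 thick (x) x 70 tall (z); centred on top a grip tab 24 wide (y) x 10 thick x 46 tall, beside it flat shoulders. Front and back alike. 0.26 to 0.44 kg. Starts upright in either pocket of the stand, axes as the stand's. Grip the tab across its 10 mm, about 30 above the shoulders, clear of the latch
- narrow_mid (a point): Narrower brass plate, its centre 58 above its underside: as the wider one but the body is 50 wide; same tab and heights. 0.21 to 0.35 kg. Starts upright in the stand's other pocket
- stand: Fixed dark wooden block 70 (x) x 190 (y) x 47 tall, origin at the centre of its underside; two pockets side by side at its y = -44 and +44, each 72.5 (y) x 14 (x), floor 12 above the table, 35 deep, a plate loosely upright in each
- slot_wide: Wider slot's fixed clamp rail. Its grey pocket is clamped on it 0 to 9 mm left or right (y) of the origin, hidden: find it by touch or sight. Origin: floor of a centred pocket. y along its width, x across, z out of its mouth, leaning 25 deg from vertical towards the robot; plate goes in along -z, axes parallel. Pocket 70 (y) x 13 (x) inside, latch on +y. Home: underside at z = 0, shoulders at 70
- slot_narrow: The same for the narrower slot: pocket 54 (y) inside, latch on its -y. Both pockets: walls 62 high, flared lips in x only, to z = 70, x = +-15; side walls' tops flat; 25 mm free above z = 70 beside a centred plate on the side away from the latch. Wide, narrow and a third, filled slot (58 mm plate, fixed: leave) stand 118 apart in a row, in varying order
- latch_wide (a joint): Sprung steel block sliding along slot y (m): 0 shut, 0.0065 open at its stop. z 72.5 to 94.5. Shut, its inner face is 27.5 to +y of the pocket's middle, above the shoulder; open 34, 1 mm clear of a centred plate. Flat top: pressing down won't open it. Push it +y with the plate's side edge, underside at z 76 to 86. 2.5 N to start, 4.5 N at the stop, then a sharp rise: plate lined up
- latch_narrow (a joint): The same for the narrower slot, mirrored: it opens towards the slot's -y; inner face 19.5 (shut), 26 (open) to -y of the pocket's middle. Either latch snaps shut by itself once the plate's shoulder is below it (slot z < 72.5); while it rubs on the plate's edge the plate must be pushed down with a few N
- spool: Loose wooden thread spool, 44 across, 42 tall, origin at underside; leave it
- jar: Loose white jar, 64 across, 60 tall, origin at underside; leave it
- blank: Loose flat wooden blank 100 x 70 x 12 on the table, origin at underside; leave it
There are look-alikes about, which are no part of the job. Leave any green or red look-alike of the part that bears narrow_mid alone.

How it is judged:
By the outcome, as a careful person would: the job done as asked, in the order asked, and still so for the second after the job is handed in, with the robot touching nothing.
It also fails if it takes over 66 s, if anything falls off the work surface, if the arm or the gripper's body presses on something with over 40 N, if the wrist force passes 120 N, or if a joint passes its speed limit or range.

## Working session

There is one attempt and no reset: what is moved stays moved. The work goes in short steps, Python scripts to look and compute and a tool call to move; the robot and the scene stay as the last step left them, time stands still between calls to the robot, and variables do not carry over. Pictures are saved under pics/ and viewed, about 8 in all and at most 12, crops included, and the job is handed in when it is done.

Besides the shell and the picture viewer there is one more tool, called after ">>>" as name(argument=value, ...), one argument or row to a line, values as JSON. drive_tool: Moves the arm, as the interface text tells. Its arguments: {"type":"object","properties":{"series":{"type":"array"},"force":{"type":"number"}},"required":["series"]}

```bash
ls; mkdir -p pics; cat > h.py <<'E'
import numpy as np, cv2
from scipy.spatial.transform import Rotation as Ro
from rig import manip, imaging
def cloud(s):
    K=s["K"];h,w=s["depth"].shape
    u,v=np.meshgrid(np.arange(w),np.arange(h))
    d=np.stack([(u-K[0,2])/K[0,0],(v-K[1,2])/K[1,1]],-1);p=d.copy()
    for _ in range(8): p=d/(1+s["k1"]*(p**2).sum(-1,keepdims=True))
    z=s["depth"][...,None]
    c=np.concatenate([p*z,z],-1)
    return c@np.array(s["rotation"]).T+np.array(s["eye"])
def save(s,f): cv2.imwrite(f,s["color"][...,::-1])
E
python3 - <<'E'
from h import *
for n in("top","side"):
    s=imaging.snapshot(n);save(s,f"pics/{n}0.png");np.savez(f"{n}0.npz",**s)
    print(n,s["eye"],s["rotation"],s["K"],s["k1"])
    np.save(f"{n}0c.npy",cloud(s))
st=manip.sense();print(st)
E
```

```text
pics
top [ 504.69959473  -32.14400542 1126.64712131] [-3.09064324  0.03155775 -1.55344345] [[460.25521267   0.         283.75489331]
 [  0.         460.25521267 213.53461184]
 [  0.           0.           1.        ]] -0.06732395817248896Traceback (most recent call last):
  File "<stdin>", line 5, in <module>
  File "h.py", line 11, in cloud
    return c@np.array(s["rotation"]).T+np.array(s["eye"])
           ~~~~~~~~~~~~~~~~~~~~~~~~~~~^~~~~~~~~~~~~~~~~~~
ValueError: operands could not be broadcast together with shapes (420,560) (3,)
```

```bash
sed -i 's/np.array(s\["rotation"\]).T/Ro.from_euler("xyz",s["rotation"]).as_matrix().T/' h.py
python3 - <<'E'
from h import *
ims=[]
for n in("top","side"):
    s=imaging.snapshot(n);save(s,f"pics/{n}0.png");np.savez(f"{n}0.npz",**s)
    print(n,s["eye"],s["rotation"])
    c=cloud(s);np.save(f"{n}0c.npy",c);print(np.median(c[::60,::70],axis=(0,1)))
st=manip.sense();print(st)
E
```

```text
top [ 504.69959473  -32.14400542 1126.64712131] [-3.09064324  0.03155775 -1.55344345]
[ 6.39986324e+02  1.19894921e+02 -1.25103332e-01]
side [ 372.19591362 -945.75303118  708.30879731] [-2.15094154  0.00966414 -0.18173829]
[486.66466741 -37.06993736  17.56300534]
{'clock': 0.15, 'joint_pos': array([-1.42359079e+00,  4.91410258e-01,  1.55927406e+00, -1.03634698e-05,
        1.09169665e+00, -1.05592907e-01]), 'joint_vel': array([-0.00093565, -0.00103928, -0.00028381, -0.00025725, -0.00020104,
        0.0007473 ]), 'joint_torque': array([ 1.57737497e-03, -6.12897348e+01, -2.58278257e+01,  6.93264138e-02,
        4.73232544e-02, -7.66777362e-05]), 'tool_pos': array([ 156.32195876, -604.97104821,  214.21491308]), 'eef_rot': array([-3.14080776e+00, -7.39439849e-05,  2.52803198e-01]), 'ft_force': array([ 0.8055723 ,  0.13575055, -0.17120981]), 'ft_torque': array([ 0.02566853,  0.03258584, -0.03038721]), 'opening': 1.001515749579002}
```

View pics/top0.png

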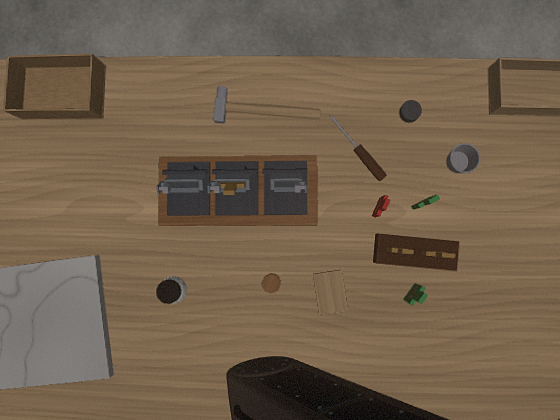

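View pics/side0.png

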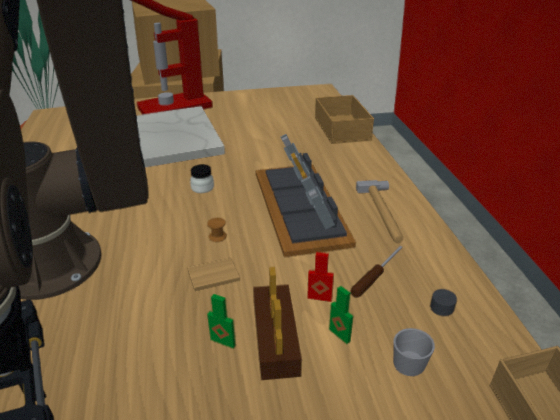

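```bash
python3 - <<'E'
from h import *
t=np.load("top0.npz");s=np.load("side0.npz")
a=cv2.resize(t["color"][150:230,150:325],None,fx=4.5,fy=4.5,interpolation=cv2.INTER_CUBIC)[:, :787]
b=cv2.resize(s["color"][125:255,250:355],None,fx=2.3,fy=2.3,interpolation=cv2.INTER_CUBIC)
d=cv2.resize(t["color"][225:305,365:465],None,fx=2.8,fy=2.8,interpolation=cv2.INTER_CUBIC)
W=np.zeros((600,790,3),np.uint8);W[:a.shape[0],:a.shape[1]]=a;
b=b[:240];W[360:360+len(b),:b.shape[1]]=b;W[360:360+len(d),300:300+d.shape[1]]=d
cv2.imwrite("pics/crop1.png",np.clip(W[...,::-1]*1.6,0,255))
c=np.load("top0c.npy")
np.set_printoptions(precision=1,suppress=True,linewidth=200)
for r in range(168,204,2):
    print(r,[f"{c[r,k,2]:.0f}" for k in range(154,322,4)])
print(c[186,160],c[186,200],c[186,240],c[186,300],c[220,160],c[220,315],c[160,160])
for r in range(244,258,2): print(r,[f"{c[r,k,2]:.0f}" for k in range(374,462,2)])
for p in [(237,376),(261,376),(242,457),(268,457),(250,395),(254,447)]: print(p,c[p])
E
```

```text
168 ['1', '-7', '17', '19', '32', '87', '85', '83', '81', '80', '75', '34', '26', '32', '18', '14', '26', '81', '82', '82', '80', '82', '80', '31', '26', '28', '20', '15', '25', '28', '81', '81', '81', '80', '84', '86', '65', '60', '68', '16', '19', '-3']
170 ['-4', '-4', '71', '70', '74', '79', '78', '79', '81', '77', '77', '72', '77', '28', '18', '72', '73', '72', '73', '71', '70', '69', '72', '74', '73', '71', '21', '70', '71', '70', '73', '73', '76', '74', '71', '72', '68', '72', '69', '20', '18', '-1']
172 ['-3', '-1', '72', '67', '70', '69', '67', '73', '68', '72', '71', '69', '67', '63', '17', '67', '71', '69', '68', '71', '72', '66', '68', '68', '67', '69', '16', '69', '68', '68', '68', '68', '71', '67', '69', '71', '65', '67', '70', '15', '16', '-2']
174 ['3', '-3', '69', '67', '69', '71', '66', '74', '72', '74', '75', '69', '73', '55', '21', '22', '75', '76', '73', '76', '73', '76', '77', '74', '77', '27', '16', '17', '27', '27', '74', '76', '77', '77', '82', '77', '75', '24', '29', '20', '17', '-4']
176 ['0', '-3', '16', '17', '83', '86', '84', '86', '84', '83', '86', '88'
[... 5357 characters left out ...]
0', '81', '81', '90', '104', '118', '128', '130', '129', '128', '128', '128', '83', '48', '-2', '-2']
256 ['17', '43', '48', '46', '47', '47', '47', '45', '47', '47', '48', '48', '46', '46', '49', '49', '52', '47', '47', '51', '47', '47', '46', '50', '50', '47', '50', '14', '14', '65', '78', '91', '104', '119', '129', '130', '130', '126', '126', '128', '81', '46', '-0', '-1']
(237, 376) [ 507.8 -218.    21. ]
(261, 376) [ 451.7 -214.6   44.1]
(242, 457) [ 498.9 -403.6   46.6]
(268, 457) [ 435.4 -419.9   -0.1]
(250, 395) [ 479.  -250.4   84.1]
(254, 447) [ 473.1 -354.7  125.7][ WARN:0@0.698] global loadsave.cpp:1063 imwrite_ Unsupported depth image for selected encoder is fallbacked to CV_8U.
```

View pics/crop1.png

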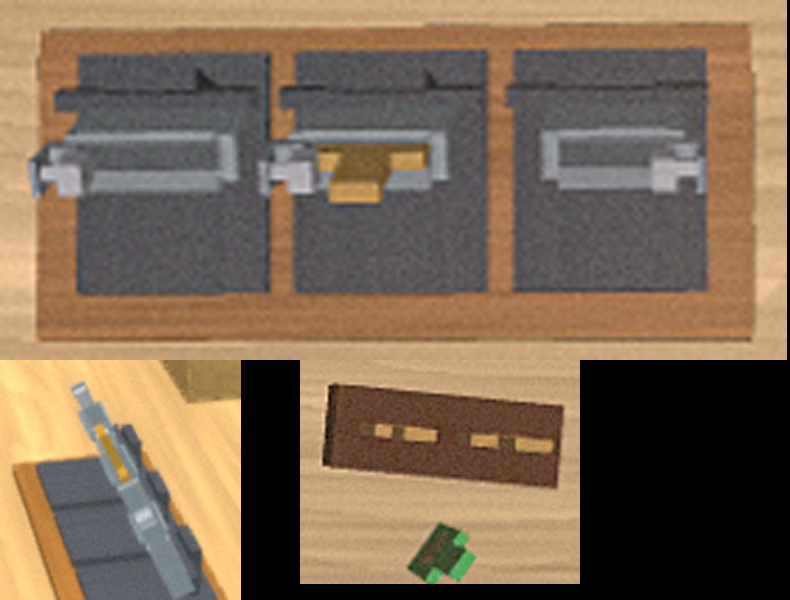

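```bash
cat > meas.py <<'E'
from h import *
np.set_printoptions(precision=1,suppress=True,linewidth=200)
def avg(n,k):
    S=[imaging.snapshot(n) for _ in range(k)]
    D=np.stack([s["depth"] for s in S]);D=np.where(D==0,np.nan,D)
    s=S[0];s["depth"]=np.nan_to_num(np.nanmedian(D,0));return s
T=avg("top",8);S=avg("side",8)
np.savez("T.npz",**T);np.savez("S.npz",**S)
E
python3 meas.py; python3 - <<'E'
from h import *
np.set_printoptions(precision=1,suppress=True,linewidth=200)
T=np.load("T.npz");S=np.load("S.npz");ct=cloud(T);cs=cloud(S)
def rect(P): 
    r=cv2.minAreaRect(P[:,:2].astype(np.float32));return np.array(r[0]),np.array(r[1]),r[2]
P=ct[225:290,360:470].reshape(-1,3)
st=P[(P[:,2]>42)&(P[:,2]<52)&(P[:,0]<520)];print("stand",rect(st),len(st),st[:,2].mean())
Q=cs[270:380,230:310].reshape(-1,3);q=Q[(Q[:,2]>42)&(Q[:,2]<52)&(Q[:,1]<-180)&(Q[:,1]>-430)];print("stand side",rect(q),len(q))
for name,C in(("top",P),("side",Q)):
    t=C[(C[:,2]>120)&(C[:,2]<134)&(C[:,0]<540)&(C[:,0]>430)]
    for lo,hi in((-318,-200),(-430,-318)):
        g=t[(t[:,1]>lo)&(t[:,1]<hi)]
        if len(g)>3: print(name,"tab",g.mean(0),np.percentile(g,[3,97],0)[:,:2].ravel(),len(g))
    t=C[(C[:,2]>74)&(C[:,2]<90)&(C[:,0]<540)&(C[:,0]>430)]
    for lo,hi in((-318,-200),(-430,-318)):
        g=t[(t[:,1]>lo)&(t[:,1]<hi)]
        if len(g)>3: print(name,"shoulder",g.mean(0),np.percentile(g,[3,97],0)[:,:2].ravel(),len(g))
# board
B=ct[150:232,150:325].reshape(-1,3);b=B[(B[:,2]>10)&(B[:,2]<23)];print("board",rect(b))
# row lines
for r in range(176,196,2): print(r,[f"{ct[r,k,0]:.0f}/{ct[r,k,1]:.0f}/{ct[r,k,2]:.0f}" for k in list(range(156,210,3))])
print()
for r in range(176,196,2): print(r,[f"{ct[r,k,0]:.0f}/{ct[r,k,1]:.0f}/{ct[r,k,2]:.0f}" for k in list(range(264,312,3))])
E
```

```text
stand (array([ 448.8, -308.1]), array([189.4, 121.2]), 85.28288269042969) 2076 47.1656666785543
stand side (array([ 469.1, -299.9]), array([213.9, 130.7]), 72.8949966430664) 2553
top tab [ 477.9 -267.   128.3] [ 473.9 -278.1  482.6 -256.5] 53
top tab [ 470.6 -352.7  128. ] [ 466.6 -364.7  475.3 -342.1] 56
top shoulder [ 479.3 -250.2   82.1] [ 474.4 -256.7  483.5 -243.3] 37
top shoulder [ 471.6 -341.4   81.8] [ 465.2 -387.1  477.7 -320.5] 67
side tab [ 480.1 -273.5  126.5] [ 475.4 -278.7  485.1 -261.2] 57
side tab [ 473.9 -355.5  127.5] [ 469.  -364.8  479.  -340.7] 90
side shoulder [ 478.8 -279.1   82.5] [ 474.4 -291.3  484.1 -246.7] 67
side shoulder [ 471.9 -371.    82.3] [ 467.1 -385.4  476.9 -328.3] 113
board (array([616.3, 119.4]), array([170.4, 389.4]), 1.044814109802246)
176 ['651/326/-1', '648/312/18', '648/305/17', '648/297/18', '640/270/86', '640/263/85', '640/256/86', '640/249/84', '640/241/87', '640/235/85', '640/227/88', '640/221/85', '640/214/87', '640/207/87', '640/199/88', '640/193/87', '642/188/77', '646/188/42']
178 ['645/325/0', '643/312/18', '643/305/18', '643/297/
[... 3883 characters left out ...]
127', '611/-47/134', '623/-56/18']
190 ['616/52/26', '616/45/29', '616/38/26', '616/30/28', '608/19/106', '609/13/105', '609/6/107', '609/-1/107', '609/-8/104', '609/-14/105', '609/-21/106', '606/-28/132', '617/-34/26', '617/-42/28', '607/-47/132', '619/-56/18']
192 ['611/52/26', '611/45/28', '611/37/28', '612/30/27', '612/23/28', '612/16/28', '612/9/27', '612/1/28', '612/-6/27', '612/-13/28', '612/-20/27', '602/-28/131', '612/-35/28', '613/-42/27', '603/-47/129', '614/-56/16']
194 ['606/52/30', '606/45/28', '606/37/28', '607/30/29', '607/23/27', '607/16/28', '607/9/28', '607/1/27', '607/-6/28', '607/-13/27', '607/-20/27', '607/-27/28', '607/-35/29', '608/-42/27', '608/-49/27', '609/-56/18']
```

```bash
python3 - <<'E'
from h import *
np.set_printoptions(precision=1,suppress=True,linewidth=200)
T=np.load("T.npz");S=np.load("S.npz");ct=cloud(T);cs=cloud(S)
B=ct[150:232,150:325].reshape(-1,3);P2=cs[125:260,245:360].reshape(-1,3)
for n,C in(("top",B),("side",P2)):
    b=C[(C[:,2]>12)&(C[:,2]<22)&(C[:,0]>500)&(C[:,0]<730)]
    for f in(0,1):
        e=[]
        for y in range(-50,300,10):
            g=b[abs(b[:,1]-y)<5]
            if len(g)>5: e.append((y,g[:,0].min() if f==0 else g[:,0].max()))
        e=np.array(e);m=np.ones(len(e),bool)
        for _ in range(4):
            p=np.polyfit(e[m,0],e[m,1],1);r=e[:,1]-np.polyval(p,e[:,0]);m=abs(r)<2*np.std(r[m])+.3
        print(n,"edge",f,p,"yawdeg",-np.degrees(np.arctan(p[0])),m.sum(),len(e))
    # middle tab top
    t=C[(C[:,2]>141)&(C[:,2]<165)&(C[:,1]>80)&(C[:,1]<150)]
    print("midtab",t.mean(0),np.percentile(t,[3,50,97],0),len(t))
R=Ro.from_euler("zy",[1.04,-25],degrees=True).as_matrix()
o=np.array([643.,228,47.5])+0
for n,C in(("top",B),("side",P2)):
  L=(C-o)@R
  for zr in((40,60),(60,68),(68,73),(73,80),(80,98),(98,120)):
    g=L[(L[:,2]>zr[0])&(L[:,2]<zr[1])&(L[:,1]<60)&(L[:,1]>-300)&(abs(L[:,0])<40)]
    for nm,lo,hi in(("W",-58,60),("N",-300,-178)):
      q=g[(g[:,1]>lo)&(g[:,1]<hi)]
      if len(q)<4: continue
      h,ed=np.histogram(q[:,1]-(0 if nm=="W" else -236),bins=np.arange(-60,64,3))
      print(n,nm,zr,"x",np.percentile(q[:,0],[2,50,98]),"y",{int(a):int(c) for a,c in zip(ed,h) if c})
E
```

```text
top edge 0 [ -0.  534.8] yawdeg 1.4761615669083321 35 35
top edge 1 [ -0.  702.3] yawdeg 1.0448713407909047 35 35
midtab [600.4 118.7 150.6] [[593.8 107.7 142.2]
 [600.  119.2 152.3]
 [607.8 130.1 155.2]] 82
side edge 0 [ -0.  536.7] yawdeg 1.1262534298784417 35 35
side edge 1 [ -0.2 683.4] yawdeg 13.646721288142338 35 35
midtab [602.  114.5 150.7] [[596.5 106.6 142.8]
 [602.1 109.7 152.2]
 [607.9 130.3 155.2]] 41
top W (40, 60) x [-5.9 -0.3 14. ] y {-42: 22, -39: 4, -36: 3, -33: 6, -30: 5, -27: 6, -24: 6, -21: 8, -18: 5, -15: 6, -12: 7, -9: 7, -6: 4, -3: 8, 0: 5, 3: 7, 6: 6, 9: 7, 12: 6, 15: 5, 18: 8, 21: 7, 24: 5, 27: 6, 30: 7, 33: 6, 36: 2, 39: 3, 42: 3}
top N (40, 60) x [-6.1 12.7 14.1] y {-39: 1, -33: 2, -30: 4, -27: 5, -24: 8, -21: 4, -18: 4, -15: 9, -12: 6, -9: 7, -6: 11, -3: 6, 0: 6, 3: 11, 6: 6, 9: 6, 12: 10, 15: 6, 18: 8, 21: 10, 24: 6, 27: 6, 30: 9, 33: 12, 36: 12, 39: 6}
top W (60, 68) x [-14.5  -6.   16.6] y {-42: 9, -39: 13, -36: 14, -33: 10, -30: 6, -27: 5, -24: 7, -21: 7, -18: 5, -15: 9, -12: 8, -9: 6, -6: 9, -3: 7, 0: 5, 3: 5, 6: 5, 9: 7, 12: 7, 15: 8, 18: 7, 21: 6, 
[... 1557 characters left out ...]
39: 15, -24: 6, -21: 8, -18: 3, -15: 4, -12: 5, -9: 4, -6: 5, -3: 5, 0: 4, 3: 4, 6: 4, 9: 6, 12: 5, 15: 4, 18: 6, 21: 4, 24: 4, 27: 6, 30: 4}
side W (68, 73) x [-10.3  -1.8  18.6] y {-27: 2, -24: 1, -21: 1, -15: 1, -12: 2, -9: 1, -3: 2, 0: 2, 3: 1, 6: 1, 9: 2, 12: 1, 15: 1, 18: 2, 24: 2, 27: 2, 30: 3, 33: 1, 36: 2, 42: 1, 48: 1, 51: 1}
side N (68, 73) x [-4.3  4.2 11.8] y {-42: 8, -39: 7}
side W (73, 80) x [-2.6  5.5 12.6] y {27: 7, 30: 7, 51: 1}
side N (73, 80) x [-4.1  3.4 11.8] y {-42: 10, -39: 11}
side W (80, 98) x [-3.8  4.6 13. ] y {27: 18, 30: 14, 33: 3, 36: 3, 39: 3, 48: 8, 51: 7}
side N (80, 98) x [-3.7  4.4 11.8] y {-42: 15, -39: 23, -36: 2, -27: 21, -24: 6, -21: 6, -18: 5, -15: 3}
```

```bash
cat >> h.py <<'E'
def stt():
    s=manip.sense();return s,np.array(s["tool_pos"]),Ro.from_euler("xyz",s["eef_rot"])
YAW=np.radians(1.04)
RS=Ro.from_euler("zy",[YAW,-np.radians(25)])      # slot axes in world
RT=Ro.from_matrix(RS.as_matrix()@np.array([[0,1,0],[1,0,0],[0,0,-1.]]))  # tool: x=slot y, y=slot x, z=-slot z
OW=np.array([645.,228,48]);ON=np.array([649.2,-4,48])
def slotpose(o,p): return o+RS.apply(p)   # p = slot coords of TCP (underside z + 81)
def plan(P,R,n):
    s,p,r=stt();p0=p.copy();w=(r.inv()*R).as_rotvec()/n
    for i in range(n):
        d=r.inv().apply((P-p0)/n);
        print("{"+", ".join(f'"{k}":{v:.4f}' for k,v in zip(("x","y","z","wx","wy","wz"),list(d/1000)+list(w)))+"}"+("\n" if i%5==4 else ","));r=r*Ro.from_rotvec(w)
E
python3 - <<'E'
from h import *
plan(np.array([472.5,-353.3,175]),Ro.from_euler("xyz",[np.pi,0,1.486]),15)
E
```

```text
{"x":0.0246, "y":-0.0110, "z":0.0026, "wx":0.0000, "wy":0.0000, "wz":-0.0822},
{"x":0.0254, "y":-0.0089, "z":0.0026, "wx":0.0000, "wy":0.0000, "wz":-0.0822},
{"x":0.0261, "y":-0.0068, "z":0.0026, "wx":0.0000, "wy":0.0000, "wz":-0.0822},
{"x":0.0265, "y":-0.0046, "z":0.0026, "wx":0.0000, "wy":0.0000, "wz":-0.0822},
{"x":0.0268, "y":-0.0024, "z":0.0026, "wx":0.0000, "wy":0.0000, "wz":-0.0822}

{"x":0.0269, "y":-0.0002, "z":0.0026, "wx":0.0000, "wy":0.0000, "wz":-0.0822},
{"x":0.0269, "y":0.0020, "z":0.0026, "wx":0.0000, "wy":0.0000, "wz":-0.0822},
{"x":0.0266, "y":0.0042, "z":0.0026, "wx":0.0000, "wy":0.0000, "wz":-0.0822},
{"x":0.0262, "y":0.0063, "z":0.0026, "wx":0.0000, "wy":0.0000, "wz":-0.0822},
{"x":0.0256, "y":0.0085, "z":0.0026, "wx":0.0000, "wy":0.0000, "wz":-0.0822}

{"x":0.0248, "y":0.0105, "z":0.0026, "wx":0.0000, "wy":0.0000, "wz":-0.0822},
{"x":0.0238, "y":0.0126, "z":0.0026, "wx":0.0000, "wy":0.0000, "wz":-0.0822},
{"x":0.0227, "y":0.0145, "z":0.0026, "wx":0.0000, "wy":0.0000, "wz":-0.0822},
{"x":0.0215, "y":0.0163, "z":0.0026, "wx":0.0000, "wy":0.0000, "wz":-0.0822},
{"x":0.0201, "y":0.0180, "z":0.0026, "wx":0.0000, "wy":0.0000, "wz":-0.0822}
```

>>> drive_tool(
  series=[
    {"x":0.0245,"y":-0.011,"z":0.0026,"wz":-0.082,"grip":0},
    {"x":0.0255,"y":-0.009,"z":0.0026,"wz":-0.082,"grip":0},
    {"x":0.026,"y":-0.007,"z":0.0026,"wz":-0.082,"grip":0},
    {"x":0.0265,"y":-0.0045,"z":0.0026,"wz":-0.082,"grip":0},
    {"x":0.027,"y":-0.0025,"z":0.0026,"wz":-0.082,"grip":0},
  ],
)

```text
validation failed for argument at $.se...
```

>>> drive_tool(
  series=[
    {"x":0.027,"y":0,"z":0.0026,"wz":-0.082,"grip":0},
    {"x":0.027,"y":0.002,"z":0.0026,"wz":-0.082,"grip":0},
    {"x":0.0265,"y":0.004,"z":0.0026,"wz":-0.082,"grip":0},
    {"x":0.026,"y":0.0065,"z":0.0026,"wz":-0.082,"grip":0},
    {"x":0.0255,"y":0.0085,"z":0.0026,"wz":-0.082,"grip":0},
  ],
)

```text
validation failed for argument at $.se...
```

>>> drive_tool(
  series=[
    {"x":0.025,"y":0.0105,"z":0.0026,"wz":-0.082,"grip":0},
    {"x":0.024,"y":0.0125,"z":0.0026,"wz":-0.082,"grip":0},
    {"x":0.0225,"y":0.0145,"z":0.0026,"wz":-0.082,"grip":0},
    {"x":0.0215,"y":0.0165,"z":0.0026,"wz":-0.082,"grip":0},
    {"x":0.02,"y":0.018,"z":0.0026,"wz":-0.082,"grip":0},
  ],
)

```text
validation failed for argument at $.se...
```

```bash
python3 - <<'E'
from h import *
s,p,r=stt();print(s["clock"],p,r.as_euler("xyz"),s["opening"],s["ft_force"],s["joint_pos"])
plan(np.array([472.5,-353.3,93]),Ro.from_euler("xyz",[np.pi,0,1.486]),5)
E
```

```text
0.95 [ 156.3559314  -605.13953664  214.67034315] [3.14149310e+00 3.66567169e-05 2.52820106e-01] 0.9969352906791608 [-0.26007879 -0.62564335  0.40286459] [-1.42356915e+00  4.90881635e-01  1.55890584e+00 -2.92540288e-05
  1.09170232e+00 -1.05579445e-01]
{"x":0.0738, "y":-0.0330, "z":0.0243, "wx":0.0000, "wy":0.0000, "wz":-0.2466},
{"x":0.0796, "y":-0.0139, "z":0.0243, "wx":0.0000, "wy":0.0000, "wz":-0.2466},
{"x":0.0806, "y":0.0059, "z":0.0243, "wx":0.0000, "wy":0.0000, "wz":-0.2466},
{"x":0.0767, "y":0.0254, "z":0.0243, "wx":0.0000, "wy":0.0000, "wz":-0.2466},
{"x":0.0682, "y":0.0434, "z":0.0243, "wx":0.0000, "wy":0.0000, "wz":-0.2466}
```

>>> drive_tool(
  series=[
    {"wx":0,"wy":0,"wz":-0.082,"x":0.0245,"y":-0.011,"z":0.0026,"grip":0.0},
    {"wx":0,"wy":0,"wz":-0.082,"x":0.0255,"y":-0.009,"z":0.0026,"grip":0.0},
    {"wx":0,"wy":0,"wz":-0.082,"x":0.026,"y":-0.007,"z":0.0026,"grip":0.0},
    {"wx":0,"wy":0,"wz":-0.082,"x":0.0265,"y":-0.0045,"z":0.0026,"grip":0.0},
    {"wx":0,"wy":0,"wz":-0.082,"x":0.027,"y":-0.0025,"z":0.0026,"grip":0.0},
  ],
)

```text
clock: 1.45
tool_pos: [262.4, -520.4, 201.6]
eef_rot: [3.141, 0.0, 0.666]
ft_force: [0.6, -0.3, -0.6]
opening: 0.634
```

>>> drive_tool(
  series=[
    {"wx":0,"wy":0,"wz":-0.082,"x":0.027,"y":0,"z":0.0026,"grip":0},
    {"wx":0,"wy":0,"wz":-0.082,"x":0.027,"y":0.002,"z":0.0026,"grip":0},
    {"wx":0,"wy":0,"wz":-0.082,"x":0.0265,"y":0.004,"z":0.0026,"grip":0},
    {"wx":0,"wy":0,"wz":-0.082,"x":0.026,"y":0.0065,"z":0.0026,"grip":0},
    {"wx":0,"wy":0,"wz":-0.082,"x":0.0255,"y":0.0085,"z":0.0026,"grip":0},
  ],
)

```text
clock: 1.95
tool_pos: [368.1, -436.9, 188.6]
eef_rot: [3.141, 0.0, 1.076]
ft_force: [-0.3, -0.0, -0.4]
opening: 0.504
```

>>> drive_tool(
  series=[
    {"wx":0,"wy":0,"wz":-0.082,"x":0.025,"y":0.0105,"z":0.0026,"grip":0},
    {"wx":0,"wy":0,"wz":-0.082,"x":0.024,"y":0.0125,"z":0.0026,"grip":0},
    {"wx":0,"wy":0,"wz":-0.082,"x":0.0225,"y":0.0145,"z":0.0026,"grip":0},
    {"wx":0,"wy":0,"wz":-0.082,"x":0.0215,"y":0.0165,"z":0.0026,"grip":0},
    {"wx":0,"wy":0,"wz":-0.082,"x":0.02,"y":0.018,"z":0.0026,"grip":0},
  ],
)

```text
clock: 2.45
tool_pos: [474.0, -353.2, 175.6]
eef_rot: [3.141, 0.0, 1.486]
ft_force: [0.2, 0.3, -0.2]
opening: 0.499
```

```bash
python3 - <<'E'
from h import *
s,p,r=stt();print(s["clock"],p,r.as_euler("xyz"),s["opening"],s["ft_force"],s["joint_pos"])
plan(np.array([472.5,-353.3,93]),Ro.from_euler("xyz",[np.pi,0,1.486]),5)
S=imaging.snapshot("side");cv2.imwrite("pics/pre.png",cv2.resize(S["color"][220:400,180:380],None,fx=3,fy=3)[...,::-1])
E
```

```text
2.45 [ 473.98628369 -353.15477174  175.60550484] [3.14141408e+00 2.29436886e-04 1.48617431e+00] 0.4994759987472626 [ 0.15811433  0.27484351 -0.19402607] [-7.52030832e-01  4.84318572e-01  1.68934601e+00 -8.46083103e-05
  9.67645813e-01 -6.67360848e-01]
{"x":-0.0001, "y":-0.0003, "z":0.0165, "wx":0.0000, "wy":0.0000, "wz":0.0000},
{"x":-0.0001, "y":-0.0003, "z":0.0165, "wx":0.0000, "wy":0.0000, "wz":0.0000},
{"x":-0.0001, "y":-0.0003, "z":0.0165, "wx":0.0000, "wy":0.0000, "wz":0.0000},
{"x":-0.0001, "y":-0.0003, "z":0.0165, "wx":0.0000, "wy":0.0000, "wz":0.0000},
{"x":-0.0001, "y":-0.0003, "z":0.0165, "wx":0.0000, "wy":0.0000, "wz":0.0000}
```

View pics/pre.png

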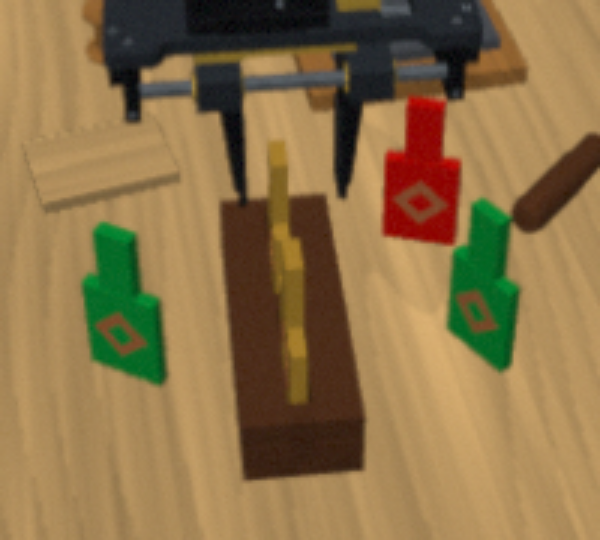

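>>> drive_tool(
  series=[
    {"wx":0,"wy":0,"wz":0,"x":0,"y":-0.0002,"z":0.0165,"grip":0},
    {"wx":0,"wy":0,"wz":0,"x":0,"y":-0.0002,"z":0.0165,"grip":0},
    {"wx":0,"wy":0,"wz":0,"x":0,"y":-0.0002,"z":0.0165,"grip":0},
    {"wx":0,"wy":0,"wz":0,"x":0,"y":-0.0002,"z":0.0165,"grip":0},
    {"wx":0,"wy":0,"wz":0,"x":0,"y":-0.0002,"z":0.0165,"grip":0},
  ],
)

```text
clock: 3.0
tool_pos: [472.1, -353.9, 92.6]
eef_rot: [3.141, 0.0, 1.482]
ft_force: [0.7, 0.4, 0.4]
opening: 0.5
```

>>> drive_tool(
  series=[
    {"wx":0,"wy":0,"wz":0,"x":0,"y":0,"z":0,"grip":-1},
    {"wx":0,"wy":0,"wz":0,"x":0,"y":0,"z":0,"grip":-1},
    {"wx":0,"wy":0,"wz":0,"x":0,"y":0,"z":0,"grip":-1},
    {"wx":0,"wy":0,"wz":0,"x":0,"y":0,"z":0,"grip":-1},
    {"wx":0,"wy":0,"wz":0,"x":0,"y":0,"z":0,"grip":-1},
  ],
  force=8,
)

```text
clock: 3.5
tool_pos: [472.3, -354.0, 93.8]
eef_rot: [3.141, 0.001, 1.483]
ft_force: [-0.6, 0.3, 0.5]
opening: 0.137
```

>>> drive_tool(
  series=[
    {"wx":0,"wy":0,"wz":0,"x":0,"y":0,"z":0,"grip":-1},
    {"wx":0,"wy":0,"wz":0,"x":0,"y":0,"z":0,"grip":-1},
    {"wx":0,"wy":0,"wz":0,"x":0,"y":0,"z":0,"grip":-1},
    {"wx":0,"wy":0,"wz":0,"x":0,"y":0,"z":0,"grip":-1},
    {"wx":0,"wy":0,"wz":0,"x":0,"y":0,"z":0,"grip":-1},
  ],
  force=60,
)

```text
clock: 4.0
tool_pos: [472.3, -354.0, 93.7]
eef_rot: [3.141, 0.001, 1.483]
ft_force: [-0.5, 0.0, 5.5]
opening: 0.103
```

>>> drive_tool(
  series=[
    {"wx":0,"wy":0,"wz":0,"x":0,"y":0,"z":-0.006,"grip":-1},
    {"wx":0,"wy":0,"wz":0,"x":0,"y":0,"z":-0.012,"grip":-1},
    {"wx":0,"wy":0,"wz":0,"x":0,"y":0,"z":-0.02,"grip":-1},
    {"wx":0,"wy":0,"wz":0,"x":0,"y":0,"z":-0.03,"grip":-1},
    {"wx":0,"wy":0,"wz":0,"x":0,"y":0,"z":-0.03,"grip":-1},
  ],
)

```text
clock: 4.5
tool_pos: [471.6, -353.4, 192.5]
eef_rot: [-3.14, -0.001, 1.483]
ft_force: [-0.8, 0.7, -3.6]
opening: 0.104
```

>>> drive_tool(
  series=[
    {"wx":0,"wy":0,"wz":0,"x":0,"y":0,"z":-0.03,"grip":-1},
    {"wx":0,"wy":0,"wz":0,"x":0,"y":0,"z":-0.03,"grip":-1},
    {"wx":0,"wy":0,"wz":0,"x":0,"y":0,"z":-0.03,"grip":-1},
    {"wx":0,"wy":0,"wz":0,"x":0,"y":0,"z":-0.02,"grip":-1},
    {"wx":0,"wy":0,"wz":0,"x":0,"y":0,"z":0,"grip":-1},
  ],
)

```text
clock: 5.0
tool_pos: [472.3, -354.0, 304.3]
eef_rot: [3.138, 0.003, 1.483]
ft_force: [1.3, -0.3, -4.4]
opening: 0.103
```

```bash
python3 - <<'E'
from h import *
s,p,r=stt();print(s["clock"],p,r.as_euler("xyz"),s["opening"],s["ft_force"],s["ft_torque"])
P=slotpose(OW,[0,-10,82+125]);print(P,RT.as_euler("xyz"))
plan(P,RT,20)
S=imaging.snapshot("side");save(S,"pics/lift.png")
c=cloud(S);m=S["color"].astype(int);b=(m[...,0]>m[...,2]*2)&(m[...,0]>100)&(c[...,2]>90)&(c[...,1]<-300)&(c[...,1]>-420)&(c[...,0]>430)&(c[...,0]<520)
q=c[b];L=(q-p)@r.as_matrix();print(len(q),np.percentile(L,[2,50,98],0))
E
```

```text
5.0 [ 472.29941028 -354.02460302  304.29468916] [3.13829318e+00 2.89391006e-03 1.48278302e+00] 0.10298411788603991 [ 1.30245023 -0.2555679  -4.39027066] [-0.0001785  -0.09632126 -0.04101662]
[557.68251856 218.00164733 235.68241894] [2.70532344 0.00767078 1.58724743]
{"x":0.0289, "y":0.0017, "z":0.0034, "wx":-0.0217, "wy":0.0009, "wz":-0.0052},
{"x":0.0289, "y":0.0018, "z":0.0034, "wx":-0.0217, "wy":0.0009, "wz":-0.0052},
{"x":0.0289, "y":0.0019, "z":0.0035, "wx":-0.0217, "wy":0.0009, "wz":-0.0052},
{"x":0.0288, "y":0.0020, "z":0.0036, "wx":-0.0217, "wy":0.0009, "wz":-0.0052},
{"x":0.0288, "y":0.0020, "z":0.0036, "wx":-0.0217, "wy":0.0009, "wz":-0.0052}

{"x":0.0288, "y":0.0021, "z":0.0037, "wx":-0.0217, "wy":0.0009, "wz":-0.0052},
{"x":0.0288, "y":0.0022, "z":0.0038, "wx":-0.0217, "wy":0.0009, "wz":-0.0052},
{"x":0.0288, "y":0.0022, "z":0.0038, "wx":-0.0217, "wy":0.0009, "wz":-0.0052},
{"x":0.0288, "y":0.0023, "z":0.0039, "wx":-0.0217, "wy":0.0009, "wz":-0.0052},
{"x":0.0287, "y":0.0024, "z":0.0040, "wx":-0.0217, "wy":0.0009, "wz":-0.0052}

{"x":0.0287, "y":0.0024, "z":0.0041, "wx":-
[... 186 characters left out ...]
.0052},
{"x":0.0287, "y":0.0026, "z":0.0043, "wx":-0.0217, "wy":0.0009, "wz":-0.0052},
{"x":0.0287, "y":0.0027, "z":0.0044, "wx":-0.0217, "wy":0.0009, "wz":-0.0052}

{"x":0.0286, "y":0.0027, "z":0.0045, "wx":-0.0217, "wy":0.0009, "wz":-0.0052},
{"x":0.0286, "y":0.0028, "z":0.0046, "wx":-0.0217, "wy":0.0009, "wz":-0.0052},
{"x":0.0286, "y":0.0028, "z":0.0046, "wx":-0.0217, "wy":0.0009, "wz":-0.0052},
{"x":0.0286, "y":0.0029, "z":0.0047, "wx":-0.0217, "wy":0.0009, "wz":-0.0052},
{"x":0.0286, "y":0.0029, "z":0.0048, "wx":-0.0217, "wy":0.0009, "wz":-0.0052}

870 [[ -33.12910039  -26.06843457 -108.02583638]
 [ -19.772631     -0.33133256    5.7702128 ]
 [  16.95340018   42.11227797   74.98737927]]
```

>>> drive_tool(
  series=[
    {"wx":-0.0217,"wy":0.001,"wz":-0.0052,"x":0.029,"y":0.0018,"z":0.0035,"grip":-1},
    {"wx":-0.0217,"wy":0.001,"wz":-0.0052,"x":0.029,"y":0.0018,"z":0.0035,"grip":-1},
    {"wx":-0.0217,"wy":0.001,"wz":-0.0052,"x":0.029,"y":0.0019,"z":0.0035,"grip":-1},
    {"wx":-0.0217,"wy":0.001,"wz":-0.0052,"x":0.029,"y":0.002,"z":0.0035,"grip":-1},
    {"wx":-0.0217,"wy":0.001,"wz":-0.0052,"x":0.029,"y":0.002,"z":0.0035,"grip":-1},
  ],
)

```text
clock: 5.55
tool_pos: [492.8, -208.5, 282.5]
eef_rot: [3.035, -0.005, 1.509]
ft_force: [0.6, 0.5, -3.1]
opening: 0.102
```

>>> drive_tool(
  series=[
    {"wx":-0.0217,"wy":0.001,"wz":-0.0052,"x":0.029,"y":0.0021,"z":0.0037,"grip":-1},
    {"wx":-0.0217,"wy":0.001,"wz":-0.0052,"x":0.029,"y":0.0022,"z":0.0038,"grip":-1},
    {"wx":-0.0217,"wy":0.001,"wz":-0.0052,"x":0.029,"y":0.0022,"z":0.0038,"grip":-1},
    {"wx":-0.0217,"wy":0.001,"wz":-0.0052,"x":0.029,"y":0.0023,"z":0.0039,"grip":-1},
    {"wx":-0.0217,"wy":0.001,"wz":-0.0052,"x":0.029,"y":0.0024,"z":0.004,"grip":-1},
  ],
)

```text
clock: 6.05
tool_pos: [513.9, -64.4, 266.0]
eef_rot: [2.927, -0.005, 1.536]
ft_force: [0.4, 0.3, -3.5]
opening: 0.098
```

>>> drive_tool(
  series=[
    {"wx":-0.0217,"wy":0.001,"wz":-0.0052,"x":0.0287,"y":0.0024,"z":0.0041,"grip":-1},
    {"wx":-0.0217,"wy":0.001,"wz":-0.0052,"x":0.0287,"y":0.0025,"z":0.0041,"grip":-1},
    {"wx":-0.0217,"wy":0.001,"wz":-0.0052,"x":0.0287,"y":0.0025,"z":0.0042,"grip":-1},
    {"wx":-0.0217,"wy":0.001,"wz":-0.0052,"x":0.0287,"y":0.0026,"z":0.0043,"grip":-1},
    {"wx":-0.0217,"wy":0.001,"wz":-0.0052,"x":0.0287,"y":0.0027,"z":0.0044,"grip":-1},
  ],
)

```text
clock: 6.55
tool_pos: [535.1, 78.4, 249.3]
eef_rot: [2.818, -0.002, 1.562]
ft_force: [1.3, -0.5, -3.9]
opening: 0.101
```

>>> drive_tool(
  series=[
    {"wx":-0.0217,"wy":0.001,"wz":-0.0052,"x":0.0286,"y":0.0027,"z":0.0045,"grip":-1},
    {"wx":-0.0217,"wy":0.001,"wz":-0.0052,"x":0.0286,"y":0.0028,"z":0.0046,"grip":-1},
    {"wx":-0.0217,"wy":0.001,"wz":-0.0052,"x":0.0286,"y":0.0028,"z":0.0046,"grip":-1},
    {"wx":-0.0217,"wy":0.001,"wz":-0.0052,"x":0.024,"y":0.0029,"z":0.0047,"grip":-1},
    {"wx":-0.0217,"wy":0.001,"wz":-0.0052,"x":0.02,"y":0.0029,"z":0.0048,"grip":-1},
  ],
)

```text
clock: 7.05
tool_pos: [556.5, 208.2, 232.6]
eef_rot: [2.71, 0.004, 1.589]
ft_force: [0.1, -0.0, -3.8]
opening: 0.101
```

```bash
cat >> h.py <<'E'
def rel(o):
    s,p,r=stt();q=RS.inv().apply(p-o);e=(RT.inv()*r).as_rotvec()
    f=RS.inv().apply(s["ft_force"])
    print("t",round(s["clock"],2),"slot xyz",q.round(1),"roterr(tool)",e.round(3),"F slot",f.round(1),"tq",np.round(RS.inv().apply(s["ft_torque"]),2))
    return s,p,r
E
python3 - <<'E'
from h import *
rel(OW)
plan(slotpose(OW,[0,-10,82+100]),RT,5)
E
```

```text
t 7.05 slot xyz [ -2.6 -19.8 204.7] roterr(tool) [0.005 0.004 0.   ] F slot [-1.5 -0.  -3.5] tq [-0.07  0.48  0.03]
{"x":0.0019, "y":0.0005, "z":0.0045, "wx":-0.0009, "wy":-0.0008, "wz":-0.0000},
{"x":0.0019, "y":0.0005, "z":0.0045, "wx":-0.0009, "wy":-0.0008, "wz":-0.0000},
{"x":0.0019, "y":0.0005, "z":0.0045, "wx":-0.0009, "wy":-0.0008, "wz":-0.0000},
{"x":0.0020, "y":0.0005, "z":0.0045, "wx":-0.0009, "wy":-0.0008, "wz":-0.0000},
{"x":0.0020, "y":0.0005, "z":0.0045, "wx":-0.0009, "wy":-0.0008, "wz":-0.0000}
```

>>> drive_tool(
  series=[
    {"wx":-0.001,"wy":-0.0008,"wz":0,"x":0.002,"y":0.0005,"z":0.006,"grip":-1},
    {"wx":-0.001,"wy":-0.0008,"wz":0,"x":0.002,"y":0.0005,"z":0.006,"grip":-1},
    {"wx":-0.001,"wy":-0.0008,"wz":0,"x":0.002,"y":0.0005,"z":0.006,"grip":-1},
    {"wx":-0.001,"wy":-0.0008,"wz":0,"x":0.002,"y":0.0005,"z":0.005,"grip":-1},
    {"wx":-0.001,"wy":-0.0008,"wz":0,"x":0.001,"y":0.0005,"z":0.004,"grip":-1},
  ],
)

```text
clock: 7.55
tool_pos: [571.4, 215.7, 210.6]
eef_rot: [2.703, 0.007, 1.585]
ft_force: [0.0, 0.1, -3.9]
opening: 0.104
```

```bash
python3 - <<'E'
from h import *
rel(OW)
S=imaging.snapshot("side");T=imaging.snapshot("top")
a=cv2.resize(S["color"][110:240,240:340],None,fx=4,fy=4,interpolation=cv2.INTER_CUBIC)
b=cv2.resize(T["color"][140:230,150:240],None,fx=4,fy=4,interpolation=cv2.INTER_CUBIC)
W=np.zeros((520,765,3),np.uint8);W[:520,:400]=a;W[:360,402:762]=b
cv2.imwrite("pics/app.png",np.clip(W[...,::-1]*1.7,0,255).astype(np.uint8))
E
```

```text
t 7.55 slot xyz [  1.8 -12.3 178.5] roterr(tool) [-0.002 -0.     0.002] F slot [-1.6  0.2 -3.5] tq [-0.05  0.44 -0.  ]
```

View pics/app.png

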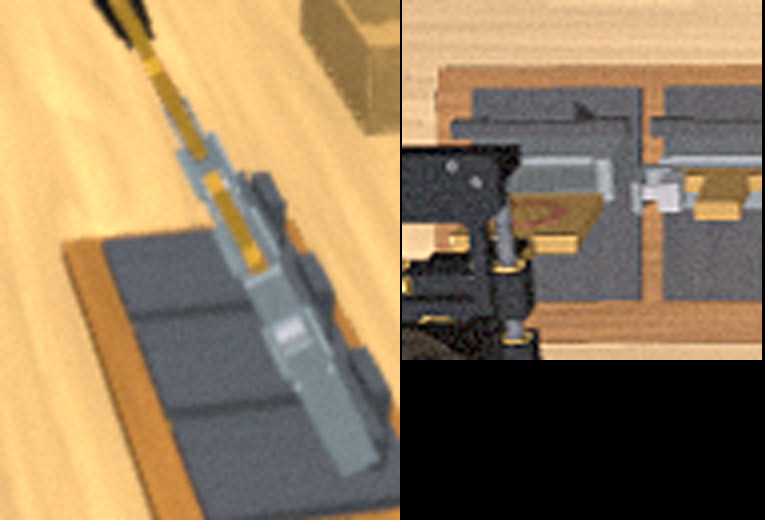

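>>> drive_tool(
  series=[
    {"wx":0,"wy":0,"wz":0,"x":0,"y":-0.0007,"z":0.007,"grip":-1},
    {"wx":0,"wy":0,"wz":0,"x":0,"y":-0.0007,"z":0.007,"grip":-1},
    {"wx":0,"wy":0,"wz":0,"x":0.001,"y":0,"z":0,"grip":-1},
    {"wx":0,"wy":0,"wz":0,"x":0.001,"y":0,"z":0,"grip":-1},
    {"wx":0,"wy":0,"wz":0,"x":0.001,"y":0,"z":0,"grip":-1},
  ],
)

```text
clock: 8.15
tool_pos: [575.9, 219.3, 198.0]
eef_rot: [2.702, 0.006, 1.586]
ft_force: [-0.2, -0.3, -2.3]
opening: 0.103
```

>>> drive_tool(
  series=[
    {"wx":0,"wy":0,"wz":0,"x":0.001,"y":0,"z":0,"grip":-1},
    {"wx":0,"wy":0,"wz":0,"x":0.001,"y":0,"z":0,"grip":-1},
    {"wx":0,"wy":0,"wz":0,"x":0.001,"y":0,"z":0,"grip":-1},
    {"wx":0,"wy":0,"wz":0,"x":0.001,"y":0,"z":0,"grip":-1},
    {"wx":0,"wy":0,"wz":0,"x":0,"y":0,"z":0,"grip":-1},
  ],
)

```text
clock: 8.65
tool_pos: [575.8, 223.2, 197.9]
eef_rot: [2.702, 0.007, 1.586]
ft_force: [0.7, -1.2, -3.4]
opening: 0.103
```

```bash
python3 - <<'E'
from h import *
rel(OW)
E
```

```text
t 8.65 slot xyz [  0.5  -4.9 165.1] roterr(tool) [-0.003  0.     0.001] F slot [-0.9 -1.2 -3.3] tq [-0.27  0.44 -0.01]
```

>>> drive_tool(
  series=[
    {"wx":0,"wy":0,"wz":0,"x":0.001,"y":0,"z":0,"grip":-1},
    {"wx":0,"wy":0,"wz":0,"x":0.001,"y":0,"z":0,"grip":-1},
    {"wx":0,"wy":0,"wz":0,"x":0,"y":0,"z":0,"grip":-1},
    {"wx":0,"wy":0,"wz":0,"x":0,"y":0,"z":0,"grip":-1},
    {"wx":0,"wy":0,"wz":0,"x":0,"y":0,"z":0,"grip":-1},
  ],
)

```text
clock: 9.15
tool_pos: [575.7, 225.1, 197.8]
eef_rot: [2.702, 0.007, 1.586]
ft_force: [-1.0, -3.3, -2.9]
opening: 0.102
```

>>> drive_tool(
  series=[
    {"wx":0,"wy":0,"wz":0,"x":0.001,"y":0,"z":0,"grip":-1},
    {"wx":0,"wy":0,"wz":0,"x":0.001,"y":0,"z":0,"grip":-1},
    {"wx":0,"wy":0,"wz":0,"x":0,"y":0,"z":0,"grip":-1},
    {"wx":0,"wy":0,"wz":0,"x":0,"y":0,"z":0,"grip":-1},
    {"wx":0,"wy":0,"wz":0,"x":0,"y":0,"z":0,"grip":-1},
  ],
)

```text
clock: 9.65
tool_pos: [575.7, 227.2, 197.8]
eef_rot: [2.702, 0.007, 1.586]
ft_force: [-1.2, -4.0, -1.6]
opening: 0.103
```

```bash
python3 - <<'E'
from h import *
rel(OW)
E
```

```text
t 9.65 slot xyz [  0.5  -0.8 165.1] roterr(tool) [-0.003  0.     0.001] F slot [-1.8 -4.  -1. ] tq [-0.92  0.43  0.02]
```

>>> drive_tool(
  series=[
    {"wx":0,"wy":0,"wz":0,"x":0.001,"y":0,"z":0,"grip":-1},
    {"wx":0,"wy":0,"wz":0,"x":0,"y":0,"z":0,"grip":-1},
    {"wx":0,"wy":0,"wz":0,"x":0,"y":0,"z":0,"grip":-1},
    {"wx":0,"wy":0,"wz":0,"x":0,"y":0,"z":0,"grip":-1},
    {"wx":0,"wy":0,"wz":0,"x":0,"y":0,"z":0,"grip":-1},
  ],
)

```text
clock: 10.15
tool_pos: [575.7, 228.2, 197.8]
eef_rot: [2.702, 0.007, 1.586]
ft_force: [-0.6, -4.3, -1.9]
opening: 0.102
```

```bash
python3 - <<'E'
from h import *
rel(OW)
E
```

```text
t 10.15 slot xyz [  0.5   0.2 165.1] roterr(tool) [-0.003  0.     0.002] F slot [-1.4 -4.3 -1.5] tq [-1.02  0.42  0.02]
```

>>> drive_tool(
  series=[
    {"wx":0,"wy":0,"wz":0,"x":0.001,"y":0,"z":0,"grip":-1},
    {"wx":0,"wy":0,"wz":0,"x":0,"y":0,"z":0,"grip":-1},
    {"wx":0,"wy":0,"wz":0,"x":0,"y":0,"z":0,"grip":-1},
    {"wx":0,"wy":0,"wz":0,"x":0,"y":0,"z":0,"grip":-1},
    {"wx":0,"wy":0,"wz":0,"x":0,"y":0,"z":0,"grip":-1},
  ],
)

```text
clock: 10.65
tool_pos: [575.6, 229.2, 197.8]
eef_rot: [2.702, 0.007, 1.586]
ft_force: [-0.6, -4.2, -2.0]
opening: 0.104
```

```bash
python3 - <<'E'
from h import *
rel(OW)
E
```

```text
t 10.65 slot xyz [  0.5   1.2 165. ] roterr(tool) [-0.003  0.     0.001] F slot [-1.5 -4.2 -1.5] tq [-1.07  0.43  0.03]
```

>>> drive_tool(
  series=[
    {"wx":0,"wy":0,"wz":0,"x":0.0008,"y":0,"z":0,"grip":-1},
    {"wx":0,"wy":0,"wz":0,"x":0,"y":0,"z":0,"grip":-1},
    {"wx":0,"wy":0,"wz":0,"x":0,"y":0,"z":0,"grip":-1},
    {"wx":0,"wy":0,"wz":0,"x":0,"y":0,"z":0,"grip":-1},
    {"wx":0,"wy":0,"wz":0,"x":0,"y":0,"z":0,"grip":-1},
  ],
)

```text
clock: 11.15
tool_pos: [575.6, 229.9, 197.8]
eef_rot: [2.702, 0.007, 1.586]
ft_force: [-1.2, -5.4, -1.4]
opening: 0.104
```

```bash
python3 - <<'E'
from h import *
rel(OW)
E
```

```text
t 11.15 slot xyz [  0.5   1.9 165.1] roterr(tool) [-0.003  0.     0.001] F slot [-1.8 -5.4 -0.7] tq [-1.23  0.47  0.02]
```

>>> drive_tool(
  series=[
    {"wx":0,"wy":0,"wz":0,"x":0.0007,"y":0,"z":0,"grip":-1},
    {"wx":0,"wy":0,"wz":0,"x":0,"y":0,"z":0,"grip":-1},
    {"wx":0,"wy":0,"wz":0,"x":0,"y":0,"z":0,"grip":-1},
    {"wx":0,"wy":0,"wz":0,"x":0,"y":0,"z":0,"grip":-1},
    {"wx":0,"wy":0,"wz":0,"x":0,"y":0,"z":0,"grip":-1},
  ],
)

```text
clock: 11.65
tool_pos: [575.6, 230.2, 197.8]
eef_rot: [2.703, 0.007, 1.586]
ft_force: [-1.6, -7.9, -0.9]
opening: 0.101
```

```bash
python3 - <<'E'
from h import *
rel(OW)
E
```

```text
t 11.65 slot xyz [  0.5   2.2 165.1] roterr(tool) [-0.003 -0.     0.001] F slot [-1.9 -7.8 -0.1] tq [-1.97  0.42  0.01]
```

>>> drive_tool(
  series=[
    {"wx":0,"wy":0,"wz":0,"x":-0.001,"y":0,"z":0.0,"grip":-1},
    {"wx":0,"wy":0,"wz":0,"x":0,"y":0,"z":0.003,"grip":-1},
    {"wx":0,"wy":0,"wz":0,"x":0,"y":0,"z":0.003,"grip":-1},
    {"wx":0,"wy":0,"wz":0,"x":0,"y":0,"z":0.003,"grip":-1},
    {"wx":0,"wy":0,"wz":0,"x":0,"y":0,"z":0.003,"grip":-1},
  ],
)

```text
clock: 12.15
tool_pos: [580.8, 229.8, 186.6]
eef_rot: [2.703, 0.007, 1.586]
ft_force: [-1.7, -4.4, -1.2]
opening: 0.104
```

```bash
python3 - <<'E'
from h import *
rel(OW)
E
```

```text
t 12.15 slot xyz [  0.4   1.8 152.7] roterr(tool) [-0.003  0.001  0.001] F slot [-2.1 -4.3 -0.4] tq [-1.06  0.56  0.  ]
```

>>> drive_tool(
  series=[
    {"wx":0,"wy":0,"wz":0,"x":0,"y":0,"z":0.002,"grip":-1},
    {"wx":0,"wy":0,"wz":0,"x":0,"y":0,"z":0.002,"grip":-1},
    {"wx":0,"wy":0,"wz":0,"x":0,"y":0,"z":0.002,"grip":-1},
    {"wx":0,"wy":0,"wz":0,"x":0,"y":0,"z":0.001,"grip":-1},
    {"wx":0,"wy":0,"wz":0,"x":0,"y":0,"z":0,"grip":-1},
  ],
)

```text
clock: 12.65
tool_pos: [583.8, 229.7, 180.4]
eef_rot: [2.703, 0.007, 1.586]
ft_force: [1.1, -4.7, -4.8]
opening: 0.102
```

```bash
python3 - <<'E'
from h import *
rel(OW)
E
```

```text
t 12.65 slot xyz [  0.5   1.7 145.8] roterr(tool) [-0.003  0.     0.001] F slot [-1.1 -4.7 -4.8] tq [-1.17  0.38  0.03]
```

>>> drive_tool(
  series=[
    {"wx":0,"wy":0,"wz":0,"x":0,"y":0,"z":0.002,"grip":-1},
    {"wx":0,"wy":0,"wz":0,"x":0,"y":0,"z":0.002,"grip":-1},
    {"wx":0,"wy":0,"wz":0,"x":0,"y":0,"z":0.002,"grip":-1},
    {"wx":0,"wy":0,"wz":0,"x":0,"y":0,"z":0.002,"grip":-1},
    {"wx":0,"wy":0,"wz":0,"x":0,"y":0,"z":0,"grip":-1},
  ],
)

```text
clock: 13.15
tool_pos: [587.2, 229.7, 173.0]
eef_rot: [2.703, 0.007, 1.586]
ft_force: [2.3, -3.8, -5.0]
opening: 0.101
```

```bash
python3 - <<'E'
from h import *
rel(OW)
E
```

```text
t 13.15 slot xyz [  0.5   1.7 137.7] roterr(tool) [-0.003  0.     0.001] F slot [-0.1 -3.8 -5.5] tq [-1.17  0.3   0.02]
```

>>> drive_tool(
  series=[
    {"wx":0,"wy":0,"wz":0,"x":0,"y":0,"z":0.004,"grip":-1},
    {"wx":0,"wy":0,"wz":0,"x":0,"y":0,"z":0.004,"grip":-1},
    {"wx":0,"wy":0,"wz":0,"x":0,"y":0,"z":0.004,"grip":-1},
    {"wx":0,"wy":0,"wz":0,"x":0,"y":0,"z":0.004,"grip":-1},
    {"wx":0,"wy":0,"wz":0,"x":0,"y":0,"z":0.004,"grip":-1},
  ],
)

```text
clock: 13.65
tool_pos: [595.8, 229.7, 154.8]
eef_rot: [2.702, 0.007, 1.586]
ft_force: [-1.0, -4.8, -0.7]
opening: 0.101
```

```bash
python3 - <<'E'
from h import *
rel(OW)
E
```

```text
t 13.65 slot xyz [  0.6   1.7 117.6] roterr(tool) [-0.003  0.001  0.002] F slot [-1.3 -4.8 -0.2] tq [-0.91  0.48 -0.05]
```

>>> drive_tool(
  series=[
    {"wx":0,"wy":0,"wz":0,"x":0,"y":0,"z":0.004,"grip":-1},
    {"wx":0,"wy":0,"wz":0,"x":0,"y":0,"z":0.004,"grip":-1},
    {"wx":0,"wy":0,"wz":0,"x":0,"y":0,"z":0.004,"grip":-1},
    {"wx":0,"wy":0,"wz":0,"x":0,"y":0,"z":0.003,"grip":-1},
    {"wx":0,"wy":0,"wz":0,"x":0,"y":0,"z":0.003,"grip":-1},
  ],
)

```text
clock: 14.15
tool_pos: [603.4, 229.7, 138.7]
eef_rot: [2.702, 0.007, 1.586]
ft_force: [0.2, -4.5, -1.1]
opening: 0.101
```

```bash
python3 - <<'E'
from h import *
rel(OW)
E
```

```text
t 14.15 slot xyz [ 0.7  1.7 99.8] roterr(tool) [-0.003  0.001  0.002] F slot [-0.3 -4.5 -1.1] tq [-0.9   0.47 -0.04]
```

>>> drive_tool(
  series=[
    {"wx":0,"wy":0,"wz":0,"x":0,"y":0,"z":0.003,"grip":-1},
    {"wx":0,"wy":0,"wz":0,"x":0,"y":0,"z":0.003,"grip":-1},
    {"wx":0,"wy":0,"wz":0,"x":0,"y":0,"z":0.003,"grip":-1},
    {"wx":0,"wy":0,"wz":0,"x":0,"y":0,"z":0.003,"grip":-1},
    {"wx":0,"wy":0,"wz":0,"x":0,"y":0,"z":0.002,"grip":-1},
  ],
)

```text
clock: 14.65
tool_pos: [609.4, 229.7, 126.0]
eef_rot: [2.702, 0.007, 1.586]
ft_force: [-1.6, -4.3, -2.3]
opening: 0.101
```

```bash
python3 - <<'E'
from h import *
rel(OW)
E
```

```text
t 14.65 slot xyz [ 0.7  1.7 85.8] roterr(tool) [-0.003  0.     0.002] F slot [-2.5 -4.2 -1.4] tq [-0.85  0.48 -0.03]
```

>>> drive_tool(
  series=[
    {"wx":0,"wy":0,"wz":0,"x":0,"y":0,"z":0.001,"grip":-1},
    {"wx":0,"wy":0,"wz":0,"x":0,"y":0,"z":0.001,"grip":-1},
    {"wx":0,"wy":0,"wz":0,"x":0,"y":0,"z":0,"grip":-1},
    {"wx":0,"wy":0,"wz":0,"x":0,"y":0,"z":0,"grip":-1},
    {"wx":0,"wy":0,"wz":0,"x":0,"y":0,"z":0,"grip":-1},
  ],
)

```text
clock: 15.15
tool_pos: [610.2, 229.9, 124.3]
eef_rot: [2.702, 0.006, 1.586]
ft_force: [3.6, -0.1, -9.1]
opening: 0.104
```

```bash
python3 - <<'E'
from h import *
rel(OW)
E
```

```text
t 15.15 slot xyz [ 0.7  1.9 83.8] roterr(tool) [-0.003  0.001  0.001] F slot [-0.5 -0.1 -9.8] tq [-0.36  0.27 -0.04]
```

>>> drive_tool(
  series=[
    {"wx":0,"wy":0,"wz":0,"x":0,"y":0,"z":0.001,"grip":-1},
    {"wx":0,"wy":0,"wz":0,"x":0,"y":0,"z":0,"grip":-1},
    {"wx":0,"wy":0,"wz":0,"x":0,"y":0,"z":0.0005,"grip":-1},
    {"wx":0,"wy":0,"wz":0,"x":0,"y":0,"z":0,"grip":-1},
    {"wx":0,"wy":0,"wz":0,"x":0,"y":0,"z":0,"grip":-1},
  ],
)

```text
clock: 15.65
tool_pos: [610.8, 229.8, 123.3]
eef_rot: [2.702, 0.006, 1.586]
ft_force: [-0.1, -0.2, -3.6]
opening: 0.104
```

```bash
python3 - <<'E'
from h import *
rel(OW)
E
```

```text
t 15.65 slot xyz [ 0.8  1.8 82.7] roterr(tool) [-0.003  0.001  0.001] F slot [-1.6 -0.1 -3.2] tq [-0.02  0.46  0.04]
```

>>> drive_tool(
  series=[
    {"wx":0,"wy":0,"wz":0,"x":0,"y":0,"z":0.0007,"grip":-1},
    {"wx":0,"wy":0,"wz":0,"x":0,"y":0,"z":0,"grip":-1},
    {"wx":0,"wy":0,"wz":0,"x":0,"y":0,"z":0,"grip":-1},
    {"wx":0,"wy":0,"wz":0,"x":0,"y":0,"z":0,"grip":-1},
    {"wx":0,"wy":0,"wz":0,"x":0,"y":0,"z":0,"grip":-1},
  ],
)

```text
clock: 16.15
tool_pos: [611.0, 229.7, 122.5]
eef_rot: [2.702, 0.007, 1.586]
ft_force: [1.1, 0.1, -3.7]
opening: 0.104
```

```bash
python3 - <<'E'
from h import *
rel(OW)
E
```

```text
t 16.15 slot xyz [ 0.7  1.7 81.9] roterr(tool) [-0.003  0.     0.001] F slot [-0.6  0.1 -3.9] tq [0.04 0.51 0.05]
```

>>> drive_tool(
  series=[
    {"wx":0,"wy":0,"wz":0,"x":0,"y":0,"z":0.0008,"grip":-1},
    {"wx":0,"wy":0,"wz":0,"x":0,"y":0,"z":0,"grip":-1},
    {"wx":0,"wy":0,"wz":0,"x":0,"y":0,"z":0,"grip":-1},
    {"wx":0,"wy":0,"wz":0,"x":0,"y":0,"z":0,"grip":-1},
    {"wx":0,"wy":0,"wz":0,"x":0,"y":0,"z":0,"grip":-1},
  ],
)

```text
clock: 16.65
tool_pos: [611.4, 229.8, 121.8]
eef_rot: [2.702, 0.007, 1.586]
ft_force: [-1.0, -1.3, -1.2]
opening: 0.104
```

```bash
python3 - <<'E'
from h import *
rel(OW)
E
```

```text
t 16.65 slot xyz [ 0.8  1.8 81.1] roterr(tool) [-0.003  0.001  0.001] F slot [-1.4 -1.3 -0.7] tq [-0.01  0.5  -0.02]
```

>>> drive_tool(
  series=[
    {"wx":0,"wy":0,"wz":0,"x":0,"y":0,"z":0.0006,"grip":-1},
    {"wx":0,"wy":0,"wz":0,"x":0,"y":0,"z":0,"grip":-1},
    {"wx":0,"wy":0,"wz":0,"x":0,"y":0,"z":0,"grip":-1},
    {"wx":0,"wy":0,"wz":0,"x":0,"y":0,"z":0,"grip":-1},
    {"wx":0,"wy":0,"wz":0,"x":0,"y":0,"z":0,"grip":-1},
  ],
)

```text
clock: 17.15
tool_pos: [611.5, 229.7, 121.8]
eef_rot: [2.702, 0.007, 1.586]
ft_force: [-5.9, -1.8, 5.1]
opening: 0.102
```

```bash
python3 - <<'E'
from h import *
rel(OW)
E
```

```text
t 17.15 slot xyz [ 0.9  1.7 81.1] roterr(tool) [-0.003  0.     0.002] F slot [-3.3 -1.7  7.2] tq [-0.11  0.82  0.07]
```

>>> drive_tool(
  series=[
    {"wx":0,"wy":0,"wz":0,"x":0,"y":0,"z":0,"grip":-0.7},
    {"wx":0,"wy":0,"wz":0,"x":0,"y":0,"z":0,"grip":-0.3},
    {"wx":0,"wy":0,"wz":0,"x":0,"y":0,"z":0,"grip":-0.3},
    {"wx":0,"wy":0,"wz":0,"x":0,"y":0,"z":0,"grip":-0.3},
    {"wx":0,"wy":0,"wz":0,"x":0,"y":0,"z":-0.002,"grip":-0.3},
  ],
  force=8,
)

```text
clock: 17.65
tool_pos: [610.8, 229.7, 122.9]
eef_rot: [2.703, 0.007, 1.586]
ft_force: [-0.6, 0.3, 0.2]
opening: 0.342
```

>>> drive_tool(
  series=[
    {"wx":0,"wy":0,"wz":0,"x":0,"y":0,"z":-0.01,"grip":-0.3},
    {"wx":0,"wy":0,"wz":0,"x":0,"y":0,"z":-0.02,"grip":-0.3},
    {"wx":0,"wy":0,"wz":0,"x":0,"y":0,"z":-0.03,"grip":-0.2},
    {"wx":0,"wy":0,"wz":0,"x":0,"y":0,"z":-0.03,"grip":0},
    {"wx":0,"wy":0,"wz":0,"x":0,"y":0,"z":-0.03,"grip":0},
  ],
)

```text
clock: 18.15
tool_pos: [558.8, 229.7, 233.3]
eef_rot: [2.702, 0.006, 1.586]
ft_force: [-0.2, -0.3, 0.2]
opening: 0.485
```

```bash
python3 - <<'E'
from h import *
rel(OW)
plan(np.array([479.3,-267.5,200]),Ro.from_euler("xyz",[np.pi,0,1.486]),20)
E
```

```text
t 18.15 slot xyz [2.000e-01 1.700e+00 2.043e+02] roterr(tool) [-0.003  0.001  0.001] F slot [-0.1 -0.3  0.3] tq [-0.04  0.18  0.04]
{"x":-0.0248, "y":-0.0047, "z":-0.0002, "wx":0.0220, "wy":-0.0008, "wz":0.0050},
{"x":-0.0248, "y":-0.0046, "z":-0.0001, "wx":0.0220, "wy":-0.0008, "wz":0.0050},
{"x":-0.0248, "y":-0.0045, "z":0.0000, "wx":0.0220, "wy":-0.0008, "wz":0.0050},
{"x":-0.0249, "y":-0.0044, "z":0.0001, "wx":0.0220, "wy":-0.0008, "wz":0.0050},
{"x":-0.0249, "y":-0.0042, "z":0.0003, "wx":0.0220, "wy":-0.0008, "wz":0.0050}

{"x":-0.0249, "y":-0.0041, "z":0.0004, "wx":0.0220, "wy":-0.0008, "wz":0.0050},
{"x":-0.0249, "y":-0.0040, "z":0.0005, "wx":0.0220, "wy":-0.0008, "wz":0.0050},
{"x":-0.0249, "y":-0.0038, "z":0.0006, "wx":0.0220, "wy":-0.0008, "wz":0.0050},
{"x":-0.0250, "y":-0.0037, "z":0.0007, "wx":0.0220, "wy":-0.0008, "wz":0.0050},
{"x":-0.0250, "y":-0.0035, "z":0.0008, "wx":0.0220, "wy":-0.0008, "wz":0.0050}

{"x":-0.0250, "y":-0.0034, "z":0.0009, "wx":0.0220, "wy":-0.0008, "wz":0.0050},
{"x":-0.0250, "y":-0.0033, "z":0.0010, "wx":0.0220, "wy":-0.0008, "wz":0.0050},
{"x":-0.0250, "y":-0.0031, "z":0.0011, "wx":0.0220, "wy":-0.0008, "wz":0.0050},
{"x":-0.0250, "y":-0.0030, "z":0.0012, "wx":0.0220, "wy":-0.0008, "wz":0.0050},
{"x":-0.0250, "y":-0.0028, "z":0.0012, "wx":0.0220, "wy":-0.0008, "wz":0.0050}

{"x":-0.0251, "y":-0.0026, "z":0.0013, "wx":0.0220, "wy":-0.0008, "wz":0.0050},
{"x":-0.0251, "y":-0.0025, "z":0.0014, "wx":0.0220, "wy":-0.0008, "wz":0.0050},
{"x":-0.0251, "y":-0.0023, "z":0.0015, "wx":0.0220, "wy":-0.0008, "wz":0.0050},
{"x":-0.0251, "y":-0.0022, "z":0.0015, "wx":0.0220, "wy":-0.0008, "wz":0.0050},
{"x":-0.0251, "y":-0.0020, "z":0.0016, "wx":0.0220, "wy":-0.0008, "wz":0.0050}
```

>>> drive_tool(
  series=[
    {"wx":0.022,"wy":-0.0008,"wz":0.005,"x":-0.0248,"y":-0.0047,"z":0,"grip":0},
    {"wx":0.022,"wy":-0.0008,"wz":0.005,"x":-0.0248,"y":-0.0046,"z":0,"grip":0},
    {"wx":0.022,"wy":-0.0008,"wz":0.005,"x":-0.0248,"y":-0.0045,"z":0,"grip":0},
    {"wx":0.022,"wy":-0.0008,"wz":0.005,"x":-0.0249,"y":-0.0044,"z":0,"grip":0},
    {"wx":0.022,"wy":-0.0008,"wz":0.005,"x":-0.0249,"y":-0.0042,"z":0,"grip":0},
  ],
)

```text
clock: 18.65
tool_pos: [539.2, 104.6, 224.3]
eef_rot: [2.812, 0.0, 1.562]
ft_force: [0.2, -0.7, 0.3]
opening: 0.5
```

>>> drive_tool(
  series=[
    {"wx":0.022,"wy":-0.0008,"wz":0.005,"x":-0.0249,"y":-0.0041,"z":0.0004,"grip":0},
    {"wx":0.022,"wy":-0.0008,"wz":0.005,"x":-0.0249,"y":-0.004,"z":0.0005,"grip":0},
    {"wx":0.022,"wy":-0.0008,"wz":0.005,"x":-0.0249,"y":-0.0038,"z":0.0006,"grip":0},
    {"wx":0.022,"wy":-0.0008,"wz":0.005,"x":-0.025,"y":-0.0037,"z":0.0007,"grip":0},
    {"wx":0.022,"wy":-0.0008,"wz":0.005,"x":-0.025,"y":-0.0035,"z":0.0008,"grip":0},
  ],
)

```text
clock: 19.15
tool_pos: [519.4, -19.7, 215.8]
eef_rot: [2.922, -0.002, 1.537]
ft_force: [0.2, -0.6, 0.5]
opening: 0.502
```

>>> drive_tool(
  series=[
    {"wx":0.022,"wy":-0.0008,"wz":0.005,"x":-0.025,"y":-0.0034,"z":0.0009,"grip":0},
    {"wx":0.022,"wy":-0.0008,"wz":0.005,"x":-0.025,"y":-0.0033,"z":0.001,"grip":0},
    {"wx":0.022,"wy":-0.0008,"wz":0.005,"x":-0.025,"y":-0.0031,"z":0.0011,"grip":0},
    {"wx":0.022,"wy":-0.0008,"wz":0.005,"x":-0.025,"y":-0.003,"z":0.0012,"grip":0},
    {"wx":0.022,"wy":-0.0008,"wz":0.005,"x":-0.025,"y":-0.0028,"z":0.0012,"grip":0},
  ],
)

```text
clock: 19.65
tool_pos: [499.5, -143.9, 207.5]
eef_rot: [3.032, -0.002, 1.511]
ft_force: [0.2, 0.3, 0.2]
opening: 0.499
```

>>> drive_tool(
  series=[
    {"wx":0.022,"wy":-0.0008,"wz":0.005,"x":-0.025,"y":-0.0026,"z":0.0013,"grip":0},
    {"wx":0.022,"wy":-0.0008,"wz":0.005,"x":-0.025,"y":-0.0025,"z":0.0014,"grip":0},
    {"wx":0.022,"wy":-0.0008,"wz":0.005,"x":-0.025,"y":-0.0023,"z":0.0015,"grip":0},
    {"wx":0.022,"wy":-0.0008,"wz":0.005,"x":-0.025,"y":-0.0022,"z":0.0015,"grip":0},
    {"wx":0.022,"wy":-0.0008,"wz":0.005,"x":-0.025,"y":-0.002,"z":0.0016,"grip":0},
  ],
)

```text
clock: 20.15
tool_pos: [479.8, -267.8, 199.3]
eef_rot: [-3.141, 0.0, 1.486]
ft_force: [-0.0, -0.1, -0.8]
opening: 0.496
```

```bash
python3 - <<'E'
from h import *
s,p,r=stt();print(s["clock"],p,r.as_euler("xyz"),s["opening"],s["ft_force"])
plan(np.array([478.7,-267.7,93.5]),Ro.from_euler("xyz",[np.pi,0,1.486]),5)
S=imaging.snapshot("side");T=imaging.snapshot("top")
a=cv2.resize(S["color"][120:330,220:360],None,fx=2.8,fy=2.8,interpolation=cv2.INTER_CUBIC)
b=cv2.resize(T["color"][145:235,150:240],None,fx=4,fy=4,interpolation=cv2.INTER_CUBIC)
W=np.zeros((590,765,3),np.uint8);W[:a.shape[0],:a.shape[1]]=a;W[:360,402:762]=b
cv2.imwrite("pics/wide.png",np.clip(W[...,::-1]*1.7,0,255).astype(np.uint8))
E
```

```text
20.15 [ 479.82370108 -267.82518028  199.27774516] [-3.14091393e+00  3.42846723e-04  1.48602892e+00] 0.4959382615200522 [-0.01612839 -0.09471721 -0.77081623]
{"x":0.0000, "y":-0.0002, "z":0.0212, "wx":-0.0001, "wy":0.0001, "wz":0.0000},
{"x":0.0000, "y":-0.0002, "z":0.0212, "wx":-0.0001, "wy":0.0001, "wz":0.0000},
{"x":0.0000, "y":-0.0002, "z":0.0212, "wx":-0.0001, "wy":0.0001, "wz":0.0000},
{"x":0.0000, "y":-0.0002, "z":0.0212, "wx":-0.0001, "wy":0.0001, "wz":0.0000},
{"x":0.0000, "y":-0.0002, "z":0.0212, "wx":-0.0001, "wy":0.0001, "wz":0.0000}
```

View pics/wide.png

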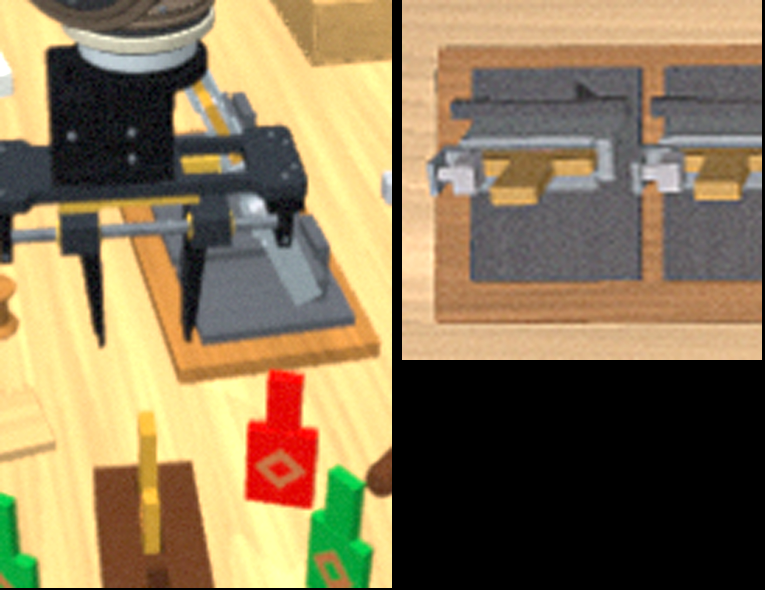

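>>> drive_tool(
  series=[
    {"wx":0,"wy":0,"wz":0,"x":0,"y":-0.0002,"z":0.021,"grip":0},
    {"wx":0,"wy":0,"wz":0,"x":0,"y":-0.0002,"z":0.021,"grip":0},
    {"wx":0,"wy":0,"wz":0,"x":0,"y":-0.0002,"z":0.021,"grip":0},
    {"wx":0,"wy":0,"wz":0,"x":0,"y":-0.0002,"z":0.021,"grip":0},
    {"wx":0,"wy":0,"wz":0,"x":0,"y":-0.0002,"z":0.0205,"grip":0},
  ],
)

```text
clock: 20.75
tool_pos: [479.1, -266.2, 93.9]
eef_rot: [3.141, 0.0, 1.486]
ft_force: [0.4, -0.4, -0.0]
opening: 0.498
```

>>> drive_tool(
  series=[
    {"wx":0,"wy":0,"wz":0,"x":0,"y":0,"z":0,"grip":-1},
    {"wx":0,"wy":0,"wz":0,"x":0,"y":0,"z":0,"grip":-1},
    {"wx":0,"wy":0,"wz":0,"x":0,"y":0,"z":0,"grip":-1},
    {"wx":0,"wy":0,"wz":0,"x":0,"y":0,"z":0,"grip":-1},
    {"wx":0,"wy":0,"wz":0,"x":0,"y":0,"z":0,"grip":-1},
  ],
  force=8,
)

```text
clock: 21.25
tool_pos: [479.3, -267.2, 94.9]
eef_rot: [3.141, 0.001, 1.486]
ft_force: [-0.6, -0.4, -1.0]
opening: 0.135
```

>>> drive_tool(
  series=[
    {"wx":0,"wy":0,"wz":0,"x":0,"y":0,"z":0,"grip":-1},
    {"wx":0,"wy":0,"wz":0,"x":0,"y":0,"z":0,"grip":-1},
    {"wx":0,"wy":0,"wz":0,"x":0,"y":0,"z":0,"grip":-1},
    {"wx":0,"wy":0,"wz":0,"x":0,"y":0,"z":0,"grip":-1},
    {"wx":0,"wy":0,"wz":0,"x":0,"y":0,"z":0,"grip":-1},
  ],
  force=60,
)

```text
clock: 21.75
tool_pos: [479.2, -267.2, 94.7]
eef_rot: [3.142, 0.001, 1.486]
ft_force: [0.6, 1.2, 5.9]
opening: 0.105
```

>>> drive_tool(
  series=[
    {"wx":0,"wy":0,"wz":0,"x":0,"y":0,"z":-0.006,"grip":-1},
    {"wx":0,"wy":0,"wz":0,"x":0,"y":0,"z":-0.012,"grip":-1},
    {"wx":0,"wy":0,"wz":0,"x":0,"y":0,"z":-0.02,"grip":-1},
    {"wx":0,"wy":0,"wz":0,"x":0,"y":0,"z":-0.03,"grip":-1},
    {"wx":0,"wy":0,"wz":0,"x":0,"y":0,"z":-0.03,"grip":-1},
  ],
)

```text
clock: 22.25
tool_pos: [478.5, -266.8, 193.5]
eef_rot: [-3.14, -0.0, 1.486]
ft_force: [0.6, -0.4, -2.3]
opening: 0.1
```

>>> drive_tool(
  series=[
    {"wx":0,"wy":0,"wz":0,"x":0,"y":0,"z":-0.03,"grip":-1},
    {"wx":0,"wy":0,"wz":0,"x":0,"y":0,"z":-0.03,"grip":-1},
    {"wx":0,"wy":0,"wz":0,"x":0,"y":0,"z":-0.025,"grip":-1},
    {"wx":0,"wy":0,"wz":0,"x":0,"y":0,"z":-0.015,"grip":-1},
    {"wx":0,"wy":0,"wz":0,"x":0,"y":0,"z":0,"grip":-1},
  ],
)

```text
clock: 22.75
tool_pos: [479.2, -267.1, 294.6]
eef_rot: [3.14, 0.002, 1.486]
ft_force: [0.5, -0.4, -3.0]
opening: 0.102
```

```bash
python3 - <<'E'
from h import *
s,p,r=stt();print(s["clock"],p,r.as_euler("xyz"),s["opening"],s["ft_force"])
plan(slotpose(ON,[0.5,12,82+110]),RT,15)
E
```

```text
22.75 [ 479.24272239 -267.11805784  294.59923327] [3.13955019e+00 2.31906059e-03 1.48584078e+00] 0.10186968921394873 [ 0.5366382  -0.37690191 -2.97832959]
{"x":0.0188, "y":0.0044, "z":0.0048, "wx":-0.0290, "wy":0.0011, "wz":-0.0067},
{"x":0.0188, "y":0.0043, "z":0.0049, "wx":-0.0290, "wy":0.0011, "wz":-0.0067},
{"x":0.0187, "y":0.0043, "z":0.0051, "wx":-0.0290, "wy":0.0011, "wz":-0.0067},
{"x":0.0187, "y":0.0043, "z":0.0052, "wx":-0.0290, "wy":0.0011, "wz":-0.0067},
{"x":0.0187, "y":0.0043, "z":0.0054, "wx":-0.0290, "wy":0.0011, "wz":-0.0067}

{"x":0.0186, "y":0.0042, "z":0.0055, "wx":-0.0290, "wy":0.0011, "wz":-0.0067},
{"x":0.0186, "y":0.0042, "z":0.0057, "wx":-0.0290, "wy":0.0011, "wz":-0.0067},
{"x":0.0185, "y":0.0042, "z":0.0058, "wx":-0.0290, "wy":0.0011, "wz":-0.0067},
{"x":0.0185, "y":0.0041, "z":0.0060, "wx":-0.0290, "wy":0.0011, "wz":-0.0067},
{"x":0.0185, "y":0.0041, "z":0.0061, "wx":-0.0290, "wy":0.0011, "wz":-0.0067}

{"x":0.0184, "y":0.0040, "z":0.0062, "wx":-0.0290, "wy":0.0011, "wz":-0.0067},
{"x":0.0184, "y":0.0039, "z":0.0064, "wx":-0.0290, "wy":0.0011, "wz":-0.0067},
{"x":0.0184, "y":0.0039, "z":0.0065, "wx":-0.0290, "wy":0.0011, "wz":-0.0067},
{"x":0.0183, "y":0.0038, "z":0.0066, "wx":-0.0290, "wy":0.0011, "wz":-0.0067},
{"x":0.0183, "y":0.0037, "z":0.0068, "wx":-0.0290, "wy":0.0011, "wz":-0.0067}
```

>>> drive_tool(
  series=[
    {"wx":-0.029,"wy":0.001,"wz":-0.0067,"x":0.0188,"y":0.0044,"z":0.0048,"grip":-1},
    {"wx":-0.029,"wy":0.001,"wz":-0.0067,"x":0.0188,"y":0.0043,"z":0.0049,"grip":-1},
    {"wx":-0.029,"wy":0.001,"wz":-0.0067,"x":0.0187,"y":0.0043,"z":0.0051,"grip":-1},
    {"wx":-0.029,"wy":0.001,"wz":-0.0067,"x":0.0187,"y":0.0043,"z":0.0052,"grip":-1},
    {"wx":-0.029,"wy":0.001,"wz":-0.0067,"x":0.0187,"y":0.0043,"z":0.0054,"grip":-1},
  ],
)

```text
clock: 23.25
tool_pos: [508.3, -174.1, 267.0]
eef_rot: [2.998, -0.003, 1.52]
ft_force: [-0.0, 0.1, -2.7]
opening: 0.1
```

>>> drive_tool(
  series=[
    {"wx":-0.029,"wy":0.001,"wz":-0.0067,"x":0.0186,"y":0.0042,"z":0.0055,"grip":-1},
    {"wx":-0.029,"wy":0.001,"wz":-0.0067,"x":0.0186,"y":0.0042,"z":0.0057,"grip":-1},
    {"wx":-0.029,"wy":0.001,"wz":-0.0067,"x":0.0185,"y":0.0042,"z":0.0058,"grip":-1},
    {"wx":-0.029,"wy":0.001,"wz":-0.0067,"x":0.0185,"y":0.0041,"z":0.006,"grip":-1},
    {"wx":-0.029,"wy":0.001,"wz":-0.0067,"x":0.0185,"y":0.0041,"z":0.006,"grip":-1},
  ],
)

```text
clock: 23.75
tool_pos: [537.9, -82.5, 242.9]
eef_rot: [2.853, -0.0, 1.554]
ft_force: [0.4, -0.4, -1.9]
opening: 0.103
```

>>> drive_tool(
  series=[
    {"wx":-0.029,"wy":0.001,"wz":-0.0067,"x":0.0184,"y":0.004,"z":0.0062,"grip":-1},
    {"wx":-0.029,"wy":0.001,"wz":-0.0067,"x":0.0184,"y":0.0039,"z":0.0064,"grip":-1},
    {"wx":-0.029,"wy":0.001,"wz":-0.0067,"x":0.0184,"y":0.0039,"z":0.0065,"grip":-1},
    {"wx":-0.029,"wy":0.001,"wz":-0.0067,"x":0.0183,"y":0.0038,"z":0.0066,"grip":-1},
    {"wx":-0.029,"wy":0.001,"wz":-0.0067,"x":0.0183,"y":0.0037,"z":0.0066,"grip":-1},
  ],
)

```text
clock: 24.25
tool_pos: [567.3, 9.0, 218.8]
eef_rot: [2.709, 0.007, 1.587]
ft_force: [0.2, 0.2, -1.9]
opening: 0.1
```

```bash
python3 - <<'E'
from h import *
s,p,r=rel(ON);print(p)
plan(slotpose(ON,[0.5,11,82.7+83]),RT,5)
S=imaging.snapshot("side");T=imaging.snapshot("top")
a=cv2.resize(S["color"][120:265,250:380],None,fx=3.5,fy=3.5,interpolation=cv2.INTER_CUBIC)
b=cv2.resize(T["color"][150:235,245:330],None,fx=3.5,fy=3.5,interpolation=cv2.INTER_CUBIC)
W=np.zeros((510,765,3),np.uint8);W[:a.shape[0],:a.shape[1]]=a;W[:b.shape[0],460:460+b.shape[1]]=b
cv2.imwrite("pics/appn.png",np.clip(W[...,::-1]*1.7,0,255).astype(np.uint8))
E
```

```text
t 24.25 slot xyz [ -1.8  13.  189.4] roterr(tool) [0.003 0.    0.001] F slot [-0.6  0.2 -1.8] tq [-0.02  0.36  0.07]
[567.30823634   8.96819012 218.80718155]
{"x":-0.0004, "y":0.0005, "z":0.0047, "wx":-0.0007, "wy":-0.0001, "wz":-0.0001},
{"x":-0.0004, "y":0.0005, "z":0.0047, "wx":-0.0007, "wy":-0.0001, "wz":-0.0001},
{"x":-0.0004, "y":0.0005, "z":0.0047, "wx":-0.0007, "wy":-0.0001, "wz":-0.0001},
{"x":-0.0004, "y":0.0005, "z":0.0047, "wx":-0.0007, "wy":-0.0001, "wz":-0.0001},
{"x":-0.0004, "y":0.0005, "z":0.0047, "wx":-0.0007, "wy":-0.0001, "wz":-0.0001}
```

View pics/appn.png

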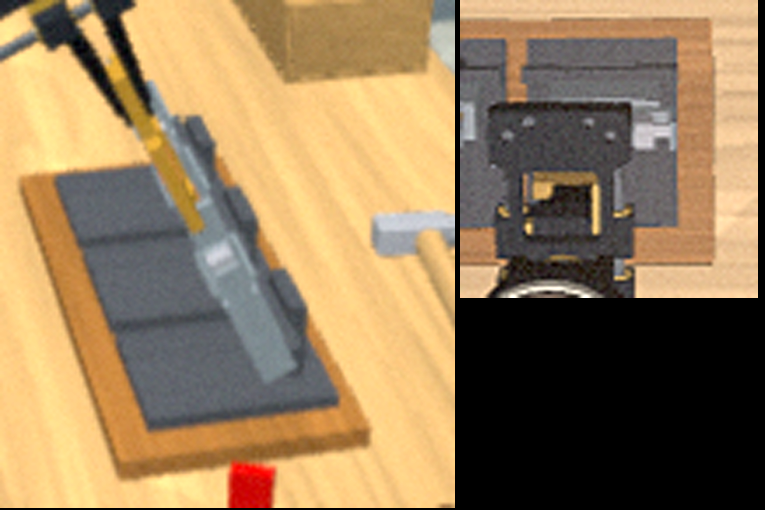

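>>> drive_tool(
  series=[
    {"wx":-0.0007,"wy":0,"wz":0,"x":0,"y":0.0005,"z":0.0047,"grip":-1},
    {"wx":-0.0007,"wy":0,"wz":0,"x":0,"y":0.0005,"z":0.0047,"grip":-1},
    {"wx":-0.0007,"wy":0,"wz":0,"x":0,"y":0.0005,"z":0.0047,"grip":-1},
    {"wx":-0.0007,"wy":0,"wz":0,"x":0,"y":0.0005,"z":0.0047,"grip":-1},
    {"wx":-0.0007,"wy":0,"wz":0,"x":0,"y":0.0005,"z":0.0047,"grip":-1},
  ],
)

```text
clock: 24.85
tool_pos: [580.5, 7.8, 199.3]
eef_rot: [2.704, 0.007, 1.586]
ft_force: [0.6, 0.2, -1.0]
opening: 0.105
```

```bash
python3 - <<'E'
from h import *
rel(ON)
E
```

```text
t 24.85 slot xyz [  1.9  11.8 166.1] roterr(tool) [-0.001 -0.     0.001] F slot [ 0.1  0.2 -1.2] tq [ 0.    0.36 -0.02]
```

>>> drive_tool(
  series=[
    {"wx":0,"wy":0,"wz":0,"x":-0.001,"y":0,"z":0,"grip":-1},
    {"wx":0,"wy":0,"wz":0,"x":-0.001,"y":0,"z":0,"grip":-1},
    {"wx":0,"wy":0,"wz":0,"x":-0.001,"y":0,"z":0,"grip":-1},
    {"wx":0,"wy":0,"wz":0,"x":-0.001,"y":0,"z":0,"grip":-1},
    {"wx":0,"wy":0,"wz":0,"x":0,"y":0,"z":0,"grip":-1},
  ],
)

```text
clock: 25.35
tool_pos: [580.3, 4.1, 199.9]
eef_rot: [2.704, 0.007, 1.586]
ft_force: [-0.7, 0.5, -2.4]
opening: 0.103
```

```bash
python3 - <<'E'
from h import *
rel(ON)
E
```

```text
t 25.35 slot xyz [  1.9   8.  166.8] roterr(tool) [-0.002 -0.     0.001] F slot [-1.7  0.5 -1.9] tq [-0.03  0.34  0.02]
```

>>> drive_tool(
  series=[
    {"wx":0,"wy":0,"wz":0,"x":-0.001,"y":0,"z":0,"grip":-1},
    {"wx":0,"wy":0,"wz":0,"x":-0.001,"y":0,"z":0,"grip":-1},
    {"wx":0,"wy":0,"wz":0,"x":-0.001,"y":0,"z":0,"grip":-1},
    {"wx":0,"wy":0,"wz":0,"x":0,"y":0,"z":0,"grip":-1},
    {"wx":0,"wy":0,"wz":0,"x":0,"y":0,"z":0,"grip":-1},
  ],
)

```text
clock: 25.85
tool_pos: [580.4, 1.3, 199.8]
eef_rot: [2.704, 0.007, 1.586]
ft_force: [-0.2, 3.4, -0.6]
opening: 0.104
```

```bash
python3 - <<'E'
from h import *
rel(ON)
E
```

```text
t 25.85 slot xyz [  1.9   5.2 166.7] roterr(tool) [-0.001  0.     0.001] F slot [-0.3  3.5 -0.4] tq [ 0.7   0.27 -0.02]
```

>>> drive_tool(
  series=[
    {"wx":0,"wy":0,"wz":0,"x":-0.001,"y":-0.0006,"z":0,"grip":-1},
    {"wx":0,"wy":0,"wz":0,"x":-0.001,"y":-0.0006,"z":0,"grip":-1},
    {"wx":0,"wy":0,"wz":0,"x":-0.001,"y":0,"z":0,"grip":-1},
    {"wx":0,"wy":0,"wz":0,"x":0,"y":0,"z":0,"grip":-1},
    {"wx":0,"wy":0,"wz":0,"x":0,"y":0,"z":0,"grip":-1},
  ],
)

```text
clock: 26.35
tool_pos: [579.5, -1.9, 199.3]
eef_rot: [2.704, 0.007, 1.586]
ft_force: [0.9, 2.6, -1.5]
opening: 0.103
```

```bash
python3 - <<'E'
from h import *
rel(ON)
E
```

```text
t 26.35 slot xyz [  0.8   2.1 166.6] roterr(tool) [-0.002 -0.     0.001] F slot [ 0.3  2.6 -1.8] tq [ 1.04 -0.29  0.01]
```

>>> drive_tool(
  series=[
    {"wx":0,"wy":0,"wz":0,"x":-0.001,"y":0,"z":0,"grip":-1},
    {"wx":0,"wy":0,"wz":0,"x":0,"y":0,"z":0,"grip":-1},
    {"wx":0,"wy":0,"wz":0,"x":0,"y":0,"z":0,"grip":-1},
    {"wx":0,"wy":0,"wz":0,"x":0,"y":0,"z":0,"grip":-1},
    {"wx":0,"wy":0,"wz":0,"x":0,"y":0,"z":0,"grip":-1},
  ],
)

```text
clock: 26.85
tool_pos: [579.3, -2.8, 199.3]
eef_rot: [2.704, 0.007, 1.587]
ft_force: [2.4, 4.4, -1.1]
opening: 0.102
```

```bash
python3 - <<'E'
from h import *
rel(ON)
E
```

```text
t 26.85 slot xyz [  0.6   1.2 166.6] roterr(tool) [-0.001 -0.     0.001] F slot [ 1.8  4.3 -2. ] tq [ 1.14 -0.21  0.03]
```

>>> drive_tool(
  series=[
    {"wx":0,"wy":0,"wz":0,"x":-0.001,"y":0,"z":0,"grip":-1},
    {"wx":0,"wy":0,"wz":0,"x":0,"y":0,"z":0,"grip":-1},
    {"wx":0,"wy":0,"wz":0,"x":0,"y":0,"z":0,"grip":-1},
    {"wx":0,"wy":0,"wz":0,"x":0,"y":0,"z":0,"grip":-1},
    {"wx":0,"wy":0,"wz":0,"x":0,"y":0,"z":0,"grip":-1},
  ],
)

```text
clock: 27.35
tool_pos: [579.4, -3.8, 199.3]
eef_rot: [2.704, 0.007, 1.586]
ft_force: [1.0, 5.4, -0.5]
opening: 0.103
```

```bash
python3 - <<'E'
from h import *
rel(ON)
E
```

```text
t 27.35 slot xyz [  0.7   0.2 166.6] roterr(tool) [-0.001 -0.     0.001] F slot [ 0.7  5.4 -0.9] tq [ 1.25 -0.25  0.07]
```

>>> drive_tool(
  series=[
    {"wx":0,"wy":0,"wz":0,"x":-0.0007,"y":0,"z":0,"grip":-1},
    {"wx":0,"wy":0,"wz":0,"x":0,"y":0,"z":0,"grip":-1},
    {"wx":0,"wy":0,"wz":0,"x":0,"y":0,"z":0,"grip":-1},
    {"wx":0,"wy":0,"wz":0,"x":0,"y":0,"z":0,"grip":-1},
    {"wx":0,"wy":0,"wz":0,"x":0,"y":0,"z":0,"grip":-1},
  ],
)

```text
clock: 27.85
tool_pos: [579.3, -4.2, 199.3]
eef_rot: [2.704, 0.007, 1.587]
ft_force: [2.0, 7.8, -0.9]
opening: 0.105
```

```bash
python3 - <<'E'
from h import *
rel(ON)
E
```

```text
t 27.85 slot xyz [  0.6  -0.2 166.6] roterr(tool) [-0.001  0.     0.001] F slot [ 1.5  7.7 -1.6] tq [ 1.94 -0.27  0.09]
```

>>> drive_tool(
  series=[
    {"wx":0,"wy":0,"wz":0,"x":-0.0006,"y":0,"z":0,"grip":-1},
    {"wx":0,"wy":0,"wz":0,"x":0,"y":0,"z":0,"grip":-1},
    {"wx":0,"wy":0,"wz":0,"x":0,"y":0,"z":0,"grip":-1},
    {"wx":0,"wy":0,"wz":0,"x":0,"y":0,"z":0,"grip":-1},
    {"wx":0,"wy":0,"wz":0,"x":0,"y":0,"z":0,"grip":-1},
  ],
)

```text
clock: 28.35
tool_pos: [579.4, -4.6, 199.4]
eef_rot: [2.704, 0.007, 1.587]
ft_force: [1.8, 8.9, -0.5]
opening: 0.106
```

```bash
python3 - <<'E'
from h import *
rel(ON)
E
```

```text
t 28.35 slot xyz [  0.7  -0.6 166.7] roterr(tool) [-0.001  0.001  0.001] F slot [ 1.6  8.8 -1.2] tq [ 2.33 -0.3   0.09]
```

>>> drive_tool(
  series=[
    {"wx":0,"wy":0,"wz":0,"x":0.0014,"y":0,"z":0.0,"grip":-1},
    {"wx":0,"wy":0,"wz":0,"x":0,"y":0,"z":0.003,"grip":-1},
    {"wx":0,"wy":0,"wz":0,"x":0,"y":0,"z":0.003,"grip":-1},
    {"wx":0,"wy":0,"wz":0,"x":0,"y":0,"z":0.003,"grip":-1},
    {"wx":0,"wy":0,"wz":0,"x":0,"y":0,"z":0.003,"grip":-1},
  ],
)

```text
clock: 28.85
tool_pos: [584.4, -3.8, 187.9]
eef_rot: [2.705, 0.007, 1.586]
ft_force: [-1.3, 5.3, -1.0]
opening: 0.102
```

```bash
python3 - <<'E'
from h import *
rel(ON)
E
```

```text
t 28.85 slot xyz [  0.4   0.2 154.2] roterr(tool) [-0.001 -0.     0.001] F slot [-1.5  5.3 -0.4] tq [ 1.11  0.42 -0.01]
```

>>> drive_tool(
  series=[
    {"wx":0,"wy":0,"wz":0,"x":0,"y":0,"z":0.002,"grip":-1},
    {"wx":0,"wy":0,"wz":0,"x":0,"y":0,"z":0.002,"grip":-1},
    {"wx":0,"wy":0,"wz":0,"x":0,"y":0,"z":0.002,"grip":-1},
    {"wx":0,"wy":0,"wz":0,"x":0,"y":0,"z":0.001,"grip":-1},
    {"wx":0,"wy":0,"wz":0,"x":0,"y":0,"z":0,"grip":-1},
  ],
)

```text
clock: 29.35
tool_pos: [587.4, -3.7, 181.9]
eef_rot: [2.704, 0.007, 1.586]
ft_force: [1.3, 3.6, -4.5]
opening: 0.103
```

```bash
python3 - <<'E'
from h import *
rel(ON)
E
```

```text
t 29.35 slot xyz [  0.6   0.2 147.4] roterr(tool) [-0.001 -0.     0.001] F slot [-0.6  3.6 -4.6] tq [1.16 0.17 0.03]
```

>>> drive_tool(
  series=[
    {"wx":0,"wy":0,"wz":0,"x":0,"y":0,"z":0.002,"grip":-1},
    {"wx":0,"wy":0,"wz":0,"x":0,"y":0,"z":0.002,"grip":-1},
    {"wx":0,"wy":0,"wz":0,"x":0,"y":0,"z":0.002,"grip":-1},
    {"wx":0,"wy":0,"wz":0,"x":0,"y":0,"z":0.002,"grip":-1},
    {"wx":0,"wy":0,"wz":0,"x":0,"y":0,"z":0,"grip":-1},
  ],
)

```text
clock: 29.85
tool_pos: [590.9, -3.8, 174.5]
eef_rot: [2.704, 0.007, 1.586]
ft_force: [1.2, 4.2, -4.3]
opening: 0.101
```

```bash
python3 - <<'E'
from h import *
rel(ON)
E
```

```text
t 29.85 slot xyz [  0.7   0.2 139.3] roterr(tool) [-0.001 -0.     0.001] F slot [-0.7  4.2 -4.4] tq [1.13 0.19 0.03]
```

Underside about 56.6, sliding freely, same as the first plate. Continue down.

>>> drive_tool(
  series=[
    {"wx":0,"wy":0,"wz":0,"x":0,"y":0,"z":0.004,"grip":-1},
    {"wx":0,"wy":0,"wz":0,"x":0,"y":0,"z":0.004,"grip":-1},
    {"wx":0,"wy":0,"wz":0,"x":0,"y":0,"z":0.004,"grip":-1},
    {"wx":0,"wy":0,"wz":0,"x":0,"y":0,"z":0.004,"grip":-1},
    {"wx":0,"wy":0,"wz":0,"x":0,"y":0,"z":0.004,"grip":-1},
  ],
)

```text
clock: 30.35
tool_pos: [599.4, -3.7, 156.3]
eef_rot: [2.704, 0.007, 1.586]
ft_force: [-1.3, 4.8, -0.6]
opening: 0.099
```

>>> drive_tool(
  series=[
    {"wx":0,"wy":0,"wz":0,"x":0,"y":0,"z":0.004,"grip":-1},
    {"wx":0,"wy":0,"wz":0,"x":0,"y":0,"z":0.004,"grip":-1},
    {"wx":0,"wy":0,"wz":0,"x":0,"y":0,"z":0.004,"grip":-1},
    {"wx":0,"wy":0,"wz":0,"x":0,"y":0,"z":0.003,"grip":-1},
    {"wx":0,"wy":0,"wz":0,"x":0,"y":0,"z":0.003,"grip":-1},
  ],
)

```text
clock: 30.85
tool_pos: [607.0, -3.7, 140.1]
eef_rot: [2.704, 0.007, 1.587]
ft_force: [-0.6, 5.6, 0.6]
opening: 0.1
```

```bash
python3 - <<'E'
from h import *
rel(ON)
E
```

```text
t 30.85 slot xyz [  0.7   0.3 101.3] roterr(tool) [-0.001 -0.     0.001] F slot [-0.2  5.6  0.8] tq [ 1.06  0.37 -0.02]
```

>>> drive_tool(
  series=[
    {"wx":0,"wy":0,"wz":0,"x":0,"y":0,"z":0.003,"grip":-1},
    {"wx":0,"wy":0,"wz":0,"x":0,"y":0,"z":0.003,"grip":-1},
    {"wx":0,"wy":0,"wz":0,"x":0,"y":0,"z":0.003,"grip":-1},
    {"wx":0,"wy":0,"wz":0,"x":0,"y":0,"z":0.003,"grip":-1},
    {"wx":0,"wy":0,"wz":0,"x":0,"y":0,"z":0.002,"grip":-1},
  ],
)

```text
clock: 31.35
tool_pos: [613.0, -3.6, 127.4]
eef_rot: [2.704, 0.007, 1.587]
ft_force: [-0.2, 5.5, -0.5]
opening: 0.103
```

```bash
python3 - <<'E'
from h import *
rel(ON)
E
```

```text
t 31.35 slot xyz [ 0.7  0.3 87.3] roterr(tool) [-0.001 -0.     0.001] F slot [-0.3  5.6 -0.4] tq [0.97 0.26 0.04]
```

>>> drive_tool(
  series=[
    {"wx":0,"wy":0,"wz":0,"x":0,"y":0,"z":0.001,"grip":-1},
    {"wx":0,"wy":0,"wz":0,"x":0,"y":0,"z":0.001,"grip":-1},
    {"wx":0,"wy":0,"wz":0,"x":0,"y":0,"z":0.001,"grip":-1},
    {"wx":0,"wy":0,"wz":0,"x":0,"y":0,"z":0.001,"grip":-1},
    {"wx":0,"wy":0,"wz":0,"x":0,"y":0,"z":0,"grip":-1},
  ],
)

```text
clock: 31.85
tool_pos: [614.7, -4.1, 123.9]
eef_rot: [2.704, 0.008, 1.586]
ft_force: [0.4, -0.7, -3.1]
opening: 0.1
```

```bash
python3 - <<'E'
from h import *
rel(ON)
E
```

```text
t 31.85 slot xyz [ 0.8 -0.1 83.3] roterr(tool) [-0.001 -0.     0.001] F slot [-1.  -0.7 -3. ] tq [ 0.01  0.35 -0.02]
```

>>> drive_tool(
  series=[
    {"wx":0,"wy":0,"wz":0,"x":0,"y":0,"z":0.0008,"grip":-1},
    {"wx":0,"wy":0,"wz":0,"x":0,"y":0,"z":0,"grip":-1},
    {"wx":0,"wy":0,"wz":0,"x":0,"y":0,"z":0,"grip":-1},
    {"wx":0,"wy":0,"wz":0,"x":0,"y":0,"z":0,"grip":-1},
    {"wx":0,"wy":0,"wz":0,"x":0,"y":0,"z":0,"grip":-1},
  ],
)

```text
clock: 32.35
tool_pos: [614.9, -3.8, 123.4]
eef_rot: [2.704, 0.007, 1.586]
ft_force: [0.2, 0.2, -2.4]
opening: 0.105
```

```bash
python3 - <<'E'
from h import *
rel(ON)
E
```

```text
t 32.35 slot xyz [ 0.8  0.2 82.8] roterr(tool) [-0.002 -0.     0.001] F slot [-0.9  0.2 -2.2] tq [-0.01  0.39 -0.03]
```

>>> drive_tool(
  series=[
    {"wx":0,"wy":0,"wz":0,"x":0,"y":0,"z":0.0007,"grip":-1},
    {"wx":0,"wy":0,"wz":0,"x":0,"y":0,"z":0,"grip":-1},
    {"wx":0,"wy":0,"wz":0,"x":0,"y":0,"z":0,"grip":-1},
    {"wx":0,"wy":0,"wz":0,"x":0,"y":0,"z":0,"grip":-1},
    {"wx":0,"wy":0,"wz":0,"x":0,"y":0,"z":0,"grip":-1},
  ],
)

```text
clock: 32.85
tool_pos: [615.2, -3.7, 122.8]
eef_rot: [2.704, 0.007, 1.586]
ft_force: [-0.2, 0.6, -2.6]
opening: 0.101
```

```bash
python3 - <<'E'
from h import *
rel(ON)
E
```

```text
t 32.85 slot xyz [ 0.8  0.3 82.1] roterr(tool) [-0.001 -0.     0.001] F slot [-1.3  0.6 -2.3] tq [-0.01  0.42  0.01]
```

Latch has snapped (side load gone); onwards to floor contact.

>>> drive_tool(
  series=[
    {"wx":0,"wy":0,"wz":0,"x":0,"y":0,"z":0.0007,"grip":-1},
    {"wx":0,"wy":0,"wz":0,"x":0,"y":0,"z":0,"grip":-1},
    {"wx":0,"wy":0,"wz":0,"x":0,"y":0,"z":0,"grip":-1},
    {"wx":0,"wy":0,"wz":0,"x":0,"y":0,"z":0,"grip":-1},
    {"wx":0,"wy":0,"wz":0,"x":0,"y":0,"z":0,"grip":-1},
  ],
)

```text
clock: 33.35
tool_pos: [615.5, -3.8, 122.4]
eef_rot: [2.704, 0.007, 1.586]
ft_force: [-3.9, -0.6, 6.5]
opening: 0.101
```

```bash
python3 - <<'E'
from h import *
rel(ON)
E
```

```text
t 33.35 slot xyz [ 0.9  0.2 81.7] roterr(tool) [-0.002 -0.     0.001] F slot [-0.8 -0.6  7.5] tq [-0.09  0.66  0.03]
```

>>> drive_tool(
  series=[
    {"wx":0,"wy":0,"wz":0,"x":0,"y":0,"z":0.0005,"grip":-1},
    {"wx":0,"wy":0,"wz":0,"x":0,"y":0,"z":0,"grip":-1},
    {"wx":0,"wy":0,"wz":0,"x":0,"y":0,"z":0,"grip":-1},
    {"wx":0,"wy":0,"wz":0,"x":0,"y":0,"z":0,"grip":-1},
    {"wx":0,"wy":0,"wz":0,"x":0,"y":0,"z":0,"grip":-1},
  ],
)

```text
clock: 33.85
tool_pos: [615.5, -3.8, 122.4]
eef_rot: [2.703, 0.007, 1.587]
ft_force: [-9.4, -1.2, 12.1]
opening: 0.1
```

```bash
python3 - <<'E'
from h import *
rel(ON)
E
```

```text
t 33.85 slot xyz [ 0.9  0.2 81.7] roterr(tool) [-0.002 -0.     0.001] F slot [-3.4 -1.2 14.9] tq [-0.19  1.02  0.05]
```

Seated on the floor. Release and retreat.

>>> drive_tool(
  series=[
    {"wx":0,"wy":0,"wz":0,"x":0,"y":0,"z":-0.0005,"grip":-0.7},
    {"wx":0,"wy":0,"wz":0,"x":0,"y":0,"z":0,"grip":-0.3},
    {"wx":0,"wy":0,"wz":0,"x":0,"y":0,"z":0,"grip":-0.3},
    {"wx":0,"wy":0,"wz":0,"x":0,"y":0,"z":0,"grip":-0.3},
    {"wx":0,"wy":0,"wz":0,"x":0,"y":0,"z":-0.002,"grip":-0.3},
  ],
  force=8,
)

```text
clock: 34.35
tool_pos: [614.6, -3.7, 123.7]
eef_rot: [2.704, 0.007, 1.586]
ft_force: [-0.3, 0.8, 0.4]
opening: 0.345
```

>>> drive_tool(
  series=[
    {"wx":0,"wy":0,"wz":0,"x":0,"y":0,"z":-0.01,"grip":-0.3},
    {"wx":0,"wy":0,"wz":0,"x":0,"y":0,"z":-0.02,"grip":-0.3},
    {"wx":0,"wy":0,"wz":0,"x":0,"y":0,"z":-0.03,"grip":-0.2},
    {"wx":0,"wy":0,"wz":0,"x":0,"y":0,"z":-0.03,"grip":0},
    {"wx":0,"wy":0,"wz":0,"x":0,"y":0,"z":-0.03,"grip":0},
  ],
)

```text
clock: 34.85
tool_pos: [562.8, -3.8, 234.2]
eef_rot: [2.704, 0.008, 1.586]
ft_force: [0.1, -0.0, 0.2]
opening: 0.481
```

>>> drive_tool(
  series=[
    {"wx":0,"wy":0,"wz":0,"x":-0.03,"y":-0.03,"z":-0.02,"grip":0},
    {"wx":0,"wy":0,"wz":0,"x":-0.03,"y":-0.02,"z":-0.02,"grip":0},
    {"wx":0,"wy":0,"wz":0,"x":-0.03,"y":-0.01,"z":-0.02,"grip":0},
    {"wx":0,"wy":0,"wz":0,"x":-0.03,"y":0,"z":-0.01,"grip":0},
    {"wx":0,"wy":0,"wz":0,"x":-0.02,"y":0,"z":0,"grip":0},
  ],
)

```text
clock: 35.35
tool_pos: [481.3, -146.5, 273.9]
eef_rot: [2.701, 0.009, 1.585]
ft_force: [0.0, -0.9, 0.2]
opening: 0.498
```

>>> drive_tool(
  series=[
    {"wx":0,"wy":0,"wz":0,"x":-0.03,"y":0,"z":0,"grip":0},
    {"wx":0,"wy":0,"wz":0,"x":-0.03,"y":0,"z":0,"grip":0},
    {"wx":0,"wy":0,"wz":0,"x":-0.02,"y":0,"z":0,"grip":0},
    {"wx":0,"wy":0,"wz":0,"x":0,"y":0,"z":0,"grip":0},
    {"wx":0,"wy":0,"wz":0,"x":0,"y":0,"z":0,"grip":0},
  ],
)

```text
clock: 35.85
tool_pos: [482.7, -224.5, 272.4]
eef_rot: [2.704, 0.007, 1.586]
ft_force: [0.8, 1.1, 0.1]
opening: 0.502
```

```bash
python3 - <<'E'
from h import *
rel(ON)
T=imaging.snapshot("top");S=imaging.snapshot("side")
a=cv2.resize(T["color"][145:235,150:330],None,fx=4.3,fy=4.3,interpolation=cv2.INTER_CUBIC)
W=np.zeros((600,790,3),np.uint8);W[:a.shape[0],:a.shape[1]]=a;b=cv2.resize(T["color"][90:310,140:480],None,fx=0.9,fy=.9);W[390:390+len(b),:b.shape[1]]=b
b=cv2.resize(S["color"][110:260,160:360],None,fx=1.4,fy=1.4);W[390:600,320:600]=b
cv2.imwrite("pics/end.png",np.clip(W[...,::-1]*1.7,0,255).astype(np.uint8))
c=cloud(T);c0=np.load("top0c.npy")
# compare tab tops and loose objects
for n,lo,hi in(("W",190,270),("M",80,150),("N",-45,40)):
    q=c[150:232,150:325].reshape(-1,3);g=q[(q[:,2]>141)&(q[:,1]>lo)&(q[:,1]<hi)];print(n,len(g),g.mean(0).round(1),g[:,2].max().round(1))
i0=np.load("top0.npz")["color"].astype(int)
for nm,(r0,r1,k0,k1) in dict(jar=(275,308,150,192),spool=(270,298,258,286),blank=(265,320,308,352),green=(280,308,400,432),red=(190,220,370,392),gr2=(190,212,408,442)).items(): print(nm,abs(T["color"].astype(int)-i0)[r0:r1,k0:k1].mean().round(1))
E
```

```text
t 35.85 slot xyz [ -60.  -219.4  273.7] roterr(tool) [-0.001 -0.     0.002] F slot [ 0.8  1.1 -0.3] tq [ 0.01  0.12 -0.01]
W 77 [596.2 227.5 150.6] 159.6
M 82 [600.4 118.6 150.8] 157.8
N 129 [557.2 -17.3 597.1] 1126.6
jar 6.1
spool 6.2
blank 6.5
green 55.4
red 6.1
gr2 6.1
```

View pics/end.png

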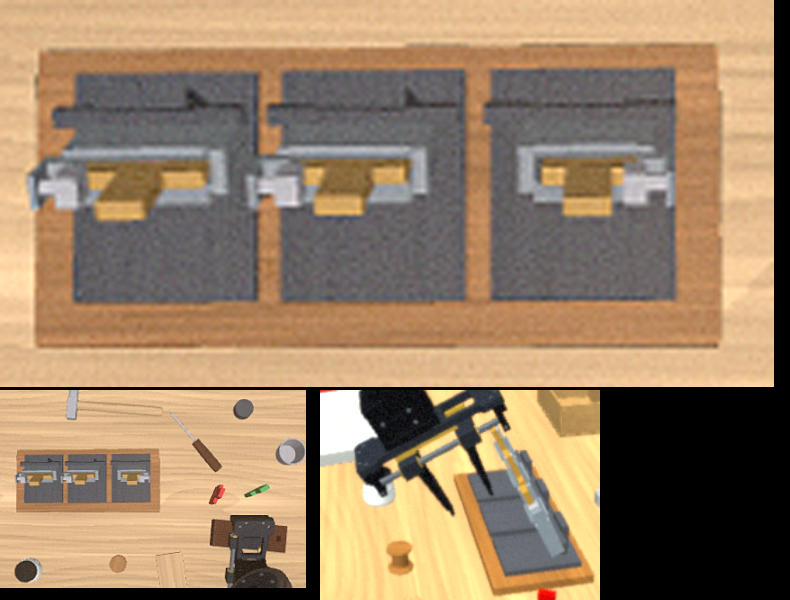

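```bash
python3 -c "
from rig import manip
print(manip.sign_off())"
```

```text
the job is handed in; nothing more can be done
None
```

Both brass plates are loaded and latched in the leaning rack, and the job is handed in at about 36 s of the 66 s allowed. The wide plate went into the left slot first, then the narrow plate into the right one.

- **Fit:** I pushed each latch to its stop with the plate's edge, with at most about 9 N sideways. I then backed off about 1 mm before sliding the plate down. On both plates the sideways latch force vanished about 2 mm above the floor, so the latch had snapped over. The plates then seated with about 7 N (wide) and 15 N (narrow) of floor force before I let go.
- **Final picture:** both plates sit like the ready-filled middle one, with the latch blocks over their shoulders and the gripper clear. The wide plate's tab height matches the middle plate's (150.6 against 150.8 mm).
- **Loose objects:** jar, spool and blank look unchanged from the first picture. So do the red look-alike and one of the green ones.
- **Checks that gave no answer:** the height check on the narrow plate was spoiled by bad depth pixels, so that plate rests on the picture and the contact forces. The arm hid the other green look-alike in the last picture, but nothing came near it.

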